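# Pack the micromanipulator kit into its foam-lined case

## Robot

A 6-joint arm with a two-finger parallel gripper is mounted at the origin on the work surface. World frame = base frame: x ahead of the robot, y to its left, z up, the work surface at z = 0. Lengths are in m, angles in rad, forces in N, time in s.
With the tool pointing down it reaches from about 0.25 to 0.775 m from the base axis. Payload 4 kg.
Tool frame: the origin (TCP) lies at the very end of the fingers, on their centre line; the grasp point (between the pads) lies 19 mm behind it (robot.tcp_to_grasp is the distance from the TCP to the grasp point, in m); z points along the fingers, y is the line along which they close (so a half turn about z gives the same grasp; the last joint's range is limited). The gripper opens to 94 mm and grips with 3 to 60 N. Pads are 16 mm wide; open, the fingers measure 119 mm over their backs; the gripper's body (75 mm by 177 mm) begins 78 mm behind the grasp point.
Start: joints at [-1.266, 0.087, 1.371, -0, 1.684, -0.103], TCP at [0.218, -0.505, 0.18] pointing down, gripper open.
Joint ranges: [-3.1, 3.1], [-0.76, 2.03], [0.27, 2.55], [-1.08, 4.22], [0.17, 2.65], [-2.57, 2.57]. Speed limits (rad/s): [2.79, 2.79, 3.14, 3.14, 3.14, 3.14].

## Interface

Orientations are given as [roll, pitch, yaw] about the fixed x, y, z axes, in that order (R = Rz(yaw) Ry(pitch) Rx(roll)).
In Python, from bench import robot gives the robot as it stands.
- The arm moves only by the shell command python3 nudge.py, which reads ROWS from standard input. ROWS is a JSON list that holds a single list of rows (three levels of brackets), with 1 to 20 rows, each of 5 numbers: the finger opening in m, then dx, dy, dz in m, then a turn about the tool's z in rad; each row shifts and turns the commanded pose from where the row before left it, along the tool's axes as they then stand; what a row does not reach is not made up. A row lasts 1/12 s, in which the tool goes at most 0.0417 m and 0.125 rad, less where a joint would pass 70% of its speed; a pose out of reach is approached as far as the arm can. The fingers move at their own pace and stop on an object; the grip force is fixed at half the most. Time passes only in rows, so rows that do not move let the fingers close. It prints the time, the measured TCP pose, the force, the opening and the grip force at its end. Input that does not fit is refused with a message, and nothing moves.
- robot.get_obs(): the state, without advancing time (a new reading comes with each control period).
- robot.snapshot(name): name is "scene" or "top"; returns a dict with "color" (480x640x3 uint8, blue, green, red), "fx", "fy", "cx", "cy" (pixels), "k1" (the pictures are not rectified: a ray, as slopes to the right and down, at radius r is drawn at 1 + k1 r^2 times it, then the intrinsics apply), "extrinsics" (4x4, takes a point from world to camera coordinates). Camera axes: x right, y down, z forward; pixel columns grow to the right and rows downward; lengths in m; the calibration is good to about 2 mm. A picture is of the moment at which its call begins. There is no depth.
- robot.close_job(): hands the job in; it is judged then, once.
The state is a dict: "time": time; "joint_positions": joint angles; "qvel": joint speeds; "joint_torque": joint torques, N m; "tool_pos": TCP position; "ee_rot": TCP orientation; "wrist_force": force on the tool from outside, world axes, zero at the start; "wrist_torque": the same for the moment, N m; "width": finger opening in m; "finger_force": force on a finger pad.
Only numpy, scipy, OpenCV 4.12 (cv2) and the standard library are available. Lean on these libraries where they do the work, as an engineer would, in place of code of your own. Each camera call takes 0.05 s, during which the arm holds its last target. There are 200 camera calls.

## Task

Pack the micromanipulator kit into the open blue case so that its lid will close. First push the long mounting bar, which already lies skewed in the rear compartment, until it lies flush along its whole length against the aluminium rail at the back; then set the white joystick box upright on the compartment floor, in the space left between the bar and the foam. Press every loose aluminium kit part on the bench (there may be three to five) fully home into the foam cutout of its own shape, and leave everything else on the bench where it is.

Things in the scene. Friction and masses are not known exactly. Their poses are not given: they have to be found in the camera images.
- case: Blue case base, fixed, 280 x 280 x 44 mm high, 6 mm walls. Origin: centre of underside, on the bench; x to the rear, y left along the rail. x -134..16 mm: black foam, top at z 42 mm, five cutouts 24 mm deep with blue bottoms. x 16..126, y -134..134 mm: rear compartment, flat floor at z 8 mm, the rail at its rear. Its lid lies open behind, x 152..422 mm, 40 mm high.
- rail (a point): Point at the middle of the foot of the rail: on the rail's flat front face, at compartment floor height (x = 126 mm, y = 0, z = 8 mm in the case frame). Axes as the case. The rail is a fixed aluminium strip 268 mm long in y, 14 mm high and 8 mm thick, its face towards the robot.
- bay (a point): Point on the rear compartment's floor at the middle of the space in front of the bar once the bar is home (x = 59 mm, y = 0, z = 8 mm in the case frame). That space is 86 mm deep in x (16 to 102 mm in the case frame) and 268 mm long in y.
- bar: Aluminium mounting bar, 220 mm long (its y), 24 mm wide (its x), 16 mm high, 0.23 kg, lying in the rear compartment, skewed and away from the rail. Origin: centre of its underside; x points to the rail side.
- bar_left (a point): Lower left rear corner of the bar: x = +12 mm, y = +110 mm, z = 0 in the bar frame; it touches the rail's face when the bar is home.
- bar_right (a point): Lower right rear corner of the bar: x = +12 mm, y = -110 mm, z = 0 in the bar frame; it touches the rail's face when the bar is home.
- joybox: White joystick box, 76 mm (its x) x 60 mm (its y) x 45 mm high, 0.32 kg, with a black joystick 19 mm across rising to 75 mm above its underside at x = 16 mm. Origin: centre of its underside, z up. Starts on the bench left of the case. With its x along the case's x it fits between bar and foam with 5 mm to spare on each side.
- bracket: L-shaped aluminium bracket, 44 mm high, 0.19 kg. Plan: long arm x -35..35, y -10..10 mm; short arm x 15..35, y 10..44 mm. Origin: underside, centre of the long arm; z up. Best gripped across the long arm (20 mm) near x = -6 mm. Like all kit parts it starts upright on the bench, has a 2.5 mm bevel round its foot, and stands 20 mm proud of the foam when home. None if absent.
- clamp: T-shaped aluminium clamp, 44 mm high, 0.18 kg. Plan: crossbar x = -30 to 30, y = -12 to 12 mm; stem x = -11 to 11, y = 12 to 34 mm. Origin: on the underside, at the centre of the crossbar; z up. A thumbscrew head 12 mm across stands 8 mm above its top at x = 22 mm. Best gripped along y at x = 0, over crossbar and stem together (46 mm, centred on y = 11 mm). None if absent.
- drive: Micrometer drive: aluminium block x = -22 to 22, y = -16 to 16 mm, 44 mm high, with a steel thimble 20 mm across lying along x from 22 to 54 mm, its axis 14 mm above the underside; 0.17 kg. Origin: on the underside, at the centre of the block; z up. Best gripped across the block (32 mm) near x = 4 mm. None if absent.
- fork: U-shaped aluminium fork, 44 mm high, 0.17 kg. Plan: base x = -26 to -6, y = -23 to 23 mm; two tines x = -6 to 26 mm, y = 9 to 23 and -23 to -9 mm. Origin: on the underside, at the centre of the plan; z up. A thin pin joins the tines 36 mm up. Best gripped across its width (46 mm) near x = -5 mm. None if absent.
- offset: Z-shaped aluminium offset block, 44 mm high, 0.17 kg. Plan: two staggered halves, x = -34 to 8, y = 0 to 18 mm and x = -8 to 34, y = -18 to 0 mm. Origin: on the underside, at the centre of the plan; z up. Best gripped across its width (36 mm) at x = 0. None if absent.
- bracket_cutout: L-shaped cutout: the frame where the bracket's frame must come to lie; origin on its floor, 24 mm below the foam's top (z 18 mm in the case frame). Every cutout is 1.5 mm larger than its part all round, and two springy foam bulges facing each other, widest 11 mm below the foam's top, pinch the part: it needs a press of about 8 to 15 N to go home. Turned +90 degrees from the case's frame.
- clamp_cutout: The T-shaped cutout: the frame where the clamp's frame must come to lie; fit, depth and bulges as for the bracket (bulges at the ends of the crossbar). Turned -90 degrees from the case's frame.
- drive_cutout: The keyhole-shaped cutout, a block with a narrower slot: the frame where the drive's frame must come to lie; fit, depth and bulges as for the bracket. Turned +90 degrees from the case's frame.
- fork_cutout: The U-shaped cutout: the frame where the fork's frame must come to lie; fit, depth and bulges as for the bracket. Turned 180 degrees from the case's frame.
- offset_cutout: The Z-shaped cutout in the middle of the foam: the frame where the offset block's frame must come to lie; fit, depth and bulges as for the bracket. Axes as the case's.
- dish_small: Bystander: clear lidded dish, 37 mm across, 11 mm high, among the parts.
- dish_large: Bystander: clear lidded dish, 63 mm across, 15 mm high.
- oil: Bystander: amber bottle, 48 mm across, 105 mm high.
- driver: Bystander: screwdriver, 150 mm long, lying on the bench.
- tipbox: Bystander: pipette tip box, 120 x 80 x 57 mm.
- timer: Bystander: small white timer, 60 x 46 x 18 mm.
- tuberack: Bystander: blue tube rack, 34 x 150 mm, 56 mm high.

How it is judged:
By the outcome, as a careful person would: the job done as asked, in the order asked, and still so for the second after the job is handed in, with the robot touching nothing.
Of bracket, clamp, drive, fork, offset only 3 to 5 are there at a start; the rules pass over those that are not, and their reading is None.
At some moment in a run one of bracket, clamp, drive, fork, offset, joybox may be knocked a few centimetres aside while the robot is not near it.
Once in a run the grip may slacken for a moment while it holds something.
It also fails if it takes over 210 s, if anything falls off the work surface, if the arm or the gripper's body presses on something with over 40 N, if the wrist force passes 120 N, or if a joint passes its speed limit or range.

## Working session

There is one attempt and no reset: what is moved stays moved. The work goes in short steps, Python scripts to look and compute and a shell command to move; the robot and the scene stay as the last step left them, time stands still between calls to the robot, and variables do not carry over. Pictures are saved under pics/ and viewed, at most 14 in all, crops included, and the job is handed in when it is done.

```bash
ls; mkdir -p pics
python3 - <<'E'
from bench import robot
import cv2
o=robot.get_obs(); print(o)
for n in ("scene","top"):
    s=robot.snapshot(n); cv2.imwrite(f"pics/{n}0.png",s["color"]); print(n,{k:s[k] for k in s if k!="color"})
E
```

```text
bench.py
nudge.py
pics
{'time': 0.0, 'joint_positions': array([-1.26608858e+00,  8.79272753e-02,  1.37222316e+00, -4.65496679e-05,
        1.68358523e+00, -1.03108749e-01]), 'qvel': array([ 8.80761036e-04,  5.79214325e-05,  6.54448731e-04,  9.72216253e-04,
        1.46505445e-03, -6.32353685e-04]), 'joint_torque': array([ 4.47097264e-04, -3.40178490e+01, -3.02432585e+01,  7.18663540e-02,
        3.29918484e-02, -1.96883484e-04]), 'tool_pos': array([ 0.21792941, -0.50433524,  0.17853516]), 'ee_rot': array([-3.13945627e+00, -1.74552080e-04,  4.07811118e-01]), 'wrist_force': array([-0.43952247,  0.15407236, -0.09369635]), 'wrist_torque': array([-0.06101733, -0.01538967, -0.01303803]), 'finger_force': 0.0, 'width': 0.0941329068120299}
scene {'fx': 616.7539099304184, 'fy': 616.7539099304184, 'cx': 326.32849110029446, 'cy': 244.6903266463393, 'k1': -0.11146808833709367, 'extrinsics': array([[-0.5947678 ,  0.80383368, -0.01013305,  0.3446484 ],
       [ 0.44413315,  0.31806157, -0.83760527, -0.16175045],
       [-0.67007239, -0.50268107, -0.54618196,  2.03713786],
       [ 0.        ,  0.        ,  0.        ,  1.        ]])}
top {'fx': 520.8751738550257, 'fy': 520.8751738550257, 'cx': 314.49417267473785, 'cy': 240.91329709718283, 'k1': 0.05098933684848869, 'extrinsics': array([[ 7.54986434e-04, -9.99999674e-01, -2.85153652e-04,
        -6.19439406e-02],
       [-9.98646216e-01, -7.39133339e-04, -5.20114232e-02,
         4.91594734e-01],
       [ 5.20111955e-02,  3.24035534e-04, -9.98646449e-01,
         1.32516530e+00],
       [ 0.00000000e+00,  0.00000000e+00,  0.00000000e+00,
         1.00000000e+00]])}
```
View pics/top0.png

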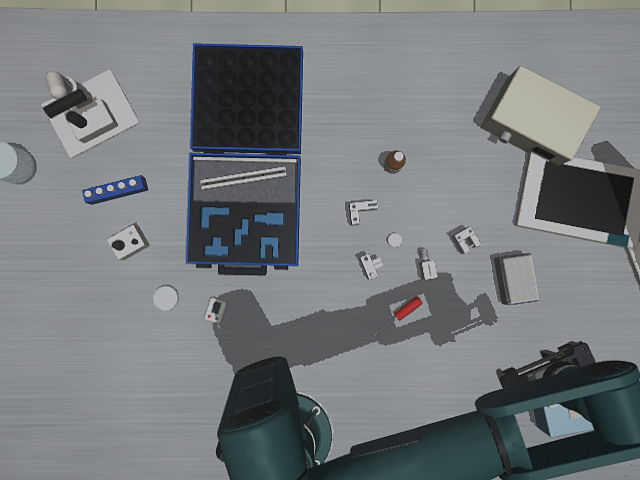

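View pics/scene0.png

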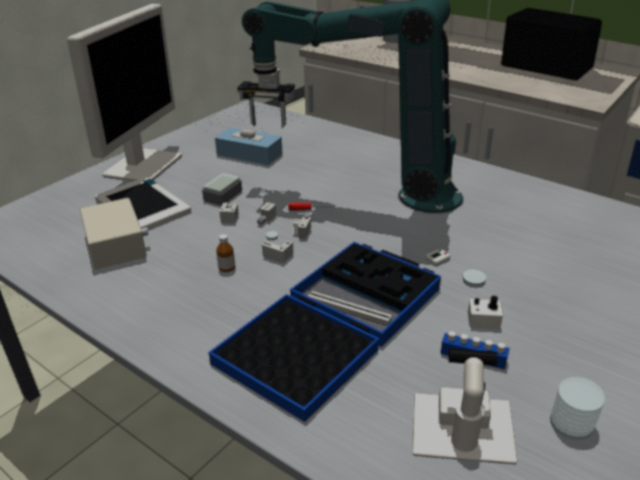

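The top picture shows the case base (about px 187-301 × 153-266) with the skewed bar. On the bench are four parts: bracket (362,210), clamp (371,264), drive (428,263) and fork (466,239). There is no offset block. The joybox is at (127,241). The scene view agrees: bracket (278,248), clamp (302,227), drive (267,212), fork (229,212), joybox (485,312).

Create h.py:
```python
import numpy as np, cv2
from bench import robot
def K(s): return np.array([[s["fx"],0,s["cx"]],[0,s["fy"],s["cy"]],[0,0,1]]), np.array([s["k1"],0,0,0,0.])
def proj(s,P):
    k,d=K(s); E=s["extrinsics"]; r,_=cv2.Rodrigues(E[:3,:3])
    return cv2.projectPoints(np.float64(P).reshape(-1,1,3),r,E[:3,3],k,d)[0].reshape(-1,2)
def back(s,uv,z):
    k,d=K(s); E=s["extrinsics"]; R,t=E[:3,:3],E[:3,3]
    n=cv2.undistortPoints(np.float64(uv).reshape(-1,1,2),k,d).reshape(-1,2)
    ray=np.c_[n,np.ones(len(n))]@R; c=-R.T@t
    z=np.broadcast_to(np.asarray(z,float),(len(n),))
    return c+ray*((z-c[2])/ray[:,2])[:,None]
def tri(s1,u1,s2,u2):
    c1,c2=[-s["extrinsics"][:3,:3].T@s["extrinsics"][:3,3] for s in(s1,s2)]
    d1=back(s1,[u1],0)[0]-c1; d2=back(s2,[u2],0)[0]-c2
    t=np.linalg.lstsq(np.c_[d1,-d2],c2-c1,rcond=None)[0]
    return c1+d1*t[0], c2+d2*t[1]
def crop(img,name,x0,y0,x1,y1,f,step=10):
    c=cv2.resize(img[y0:y1,x0:x1],None,fx=f,fy=f,interpolation=cv2.INTER_CUBIC)
    for u in range(x0,x1,step): cv2.line(c,(int((u-x0+.5)*f),0),(int((u-x0+.5)*f),6),(0,0,255),1); cv2.putText(c,str(u),(int((u-x0+.5)*f),16),0,.35,(0,0,255))
    for v in range(y0,y1,step): cv2.line(c,(0,int((v-y0+.5)*f)),(6,int((v-y0+.5)*f)),(0,0,255),1); cv2.putText(c,str(v),(8,int((v-y0+.5)*f)+4),0,.35,(0,0,255))
    cv2.imwrite(name,c)
```

Run:
```python
from h import *
s=robot.snapshot("top")["color"]
crop(s,"pics/c1.png",182,148,308,272,4.8)
crop(s,"pics/c2.png",342,192,486,288,5.5)
```

```text
(no output)
```

View pics/c1.png

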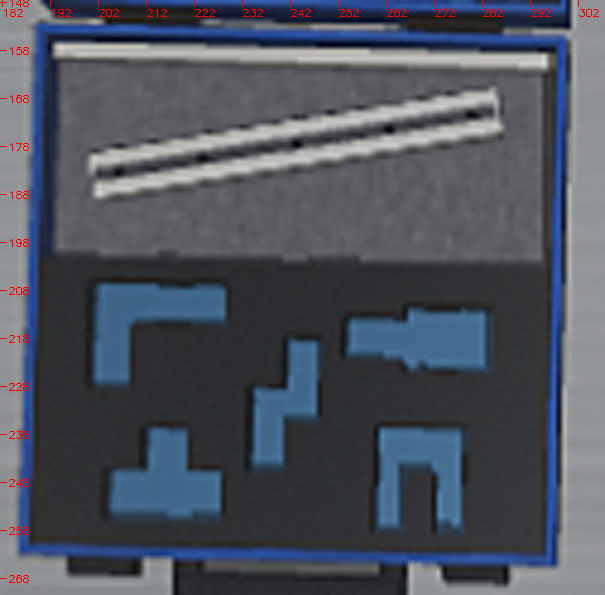

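View pics/c2.png

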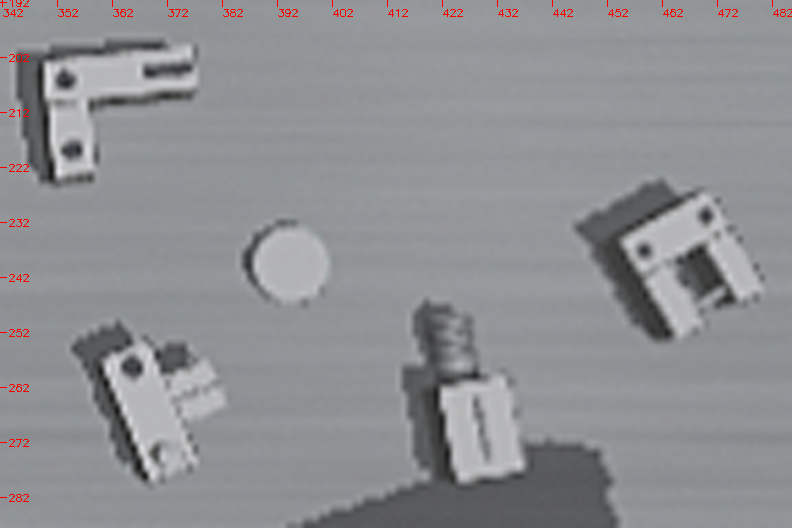

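```bash
cat > fit.py <<'E'
from h import *
from scipy.optimize import minimize
R_=lambda x0,x1,y0,y1:[[x0,y0],[x1,y0],[x1,y1],[x0,y1]]
POLY=dict(bracket=[[-35,-10],[35,-10],[35,44],[15,44],[15,10],[-35,10]],
 clamp=[[-30,-12],[30,-12],[30,12],[11,12],[11,34],[-11,34],[-11,12],[-30,12]],
 drive=R_(-22,22,-16,16),
 drivecut=[[-22,-16],[22,-16],[22,-10],[54,-10],[54,10],[22,10],[22,16],[-22,16]],
 fork=[[-26,-23],[26,-23],[26,-9],[-6,-9],[-6,9],[26,9],[26,23],[-26,23]],
 joybox=R_(-38,38,-30,30), bar=R_(-12,12,-110,110), case=R_(-140,140,-140,140))
def place(poly,p):
    c,s=np.cos(p[2]),np.sin(p[2]); P=np.float64(poly)/1000
    return P@np.array([[c,s],[-s,c]])+p[:2]
def mask(s,poly,p,z,win):
    x0,y0,x1,y1=win; f=8
    W=place(poly,p); uv=proj(s,np.c_[W,np.full(len(W),z)])
    m=np.zeros(((y1-y0)*f,(x1-x0)*f),np.uint8)
    q=((uv-[x0,y0]+.5)*f-.5)*16
    cv2.fillPoly(m,[np.int32(np.round(q))],255,shift=4)
    return m
def area(m): return cv2.resize(m,None,fx=1/8,fy=1/8,interpolation=cv2.INTER_AREA)/255.
def inflate(poly,d):  # rectilinear offset
    P=np.float64(poly); n=len(P); o=[]
    for i in range(n):
        a=P[i]-P[i-1]; b=P[(i+1)%n]-P[i]; na=np.array([a[1],-a[0]])/np.linalg.norm(a); nb=np.array([b[1],-b[0]])/np.linalg.norm(b)
        o.append(P[i]+d*(na+nb))
    return o
def fit(s,tgt,poly,z,p0,win,z2=None,yaw=None):
    x0,y0,x1,y1=win; T=cv2.GaussianBlur(tgt[y0:y1,x0:x1].astype(float),(0,0),.6)
    def cost(q):
        p=[q[0]/1e3,q[1]/1e3,q[2]/50 if yaw is None else yaw]
        m=mask(s,poly,p,z,win)
        if z2 is not None: m=cv2.bitwise_and(m,mask(s,poly,p,z2,win))
        return ((cv2.GaussianBlur(area(m),(0,0),.6)-T)**2).sum()
    q0=np.array([p0[0]*1e3,p0[1]*1e3,p0[2]*50]); best=None
    for sc in (6,3,1.5):
        sim=np.vstack([q0]+[q0+sc*e for e in np.eye(3)])
        r=minimize(cost,q0,method="Nelder-Mead",options=dict(initial_simplex=sim,xatol=.02,fatol=1e-3)); q0=r.x
    return np.array([q0[0]/1e3,q0[1]/1e3,q0[2]/50 if yaw is None else yaw]),r.fun/T.sum()
E
python3 - <<'E'
from fit import *
s=robot.snapshot("top"); img=s["color"].astype(float); g=img.mean(2)
print(-s["extrinsics"][:3,:3].T@s["extrinsics"][:3,3])
for (u,v) in [(355,203),(376,212),(430,275),(430,268),(368,270),(472,232),(400,200),(393,240),(120,240),(245,205),(220,180),(210,214),(300,200)]: print((u,v),s["color"][v,u])
cv2.imwrite("pics/joy.png",np.hstack([cv2.resize(s["color"][220:264,104:152],None,fx=8,fy=8,interpolation=2),cv2.resize(s["color"][220:264,104:152],None,fx=8,fy=8,interpolation=2)])[:,:384])
E
```

```text
[ 0.42205256 -0.06200997  1.3489225 ]
(355, 203) [184 181 181]
(376, 212) [152 150 146]
(430, 275) [145 141 141]
(430, 268) [174 172 172]
(368, 270) [186 183 182]
(472, 232) [195 193 192]
(400, 200) [151 147 145]
(393, 240) [182 179 178]
(120, 240) [91 91 91]
(245, 205) [46 44 43]
(220, 180) [95 93 92]
(210, 214) [105  77  49]
(300, 200) [163 162 162]
```

View pics/joy.png

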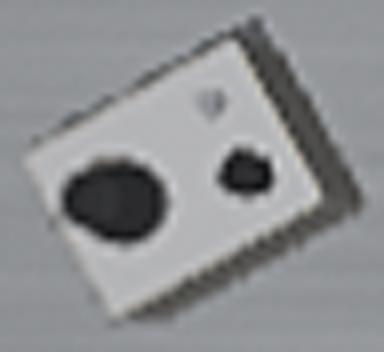

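```bash
cat > fitall.py <<'E'
from fit import *
D=np.pi/180
G=dict(bracket=((364,206),96,(338,190,390,235)),drive=((430,270),12,(412,240,450,290)),clamp=((368,266),-160,(350,245,390,290)),fork=((466,240),-150,(445,220,488,262)))
C=dict(bracket=((214,211),90),clamp=((216,242),-90),drivecut=((279,219),90),fork=((269,239),180))
def white(s,lo=150,hi=185): return np.clip((s["color"].astype(float).mean(2)-lo)/(hi-lo),0,1)
def part(s,n,uv=None,yaw=None,win=None):
    u,y,w=G[n]; u=uv or u; y=y if yaw is None else yaw; w=win or w
    T=(white(s)>.5)
    if n=="drive":
        T=T.copy()
    return fit(s,T,POLY[n],.044,[*back(s,[u],.044)[0][:2],y*D],w)
def cut(s,n):
    (u,y)=C[n]; c=s["color"].astype(float); T=np.clip((c[...,0]-c[...,2]-12)/(45),0,1)>.5
    w=(u[0]-40,u[1]-34,u[0]+40,u[1]+34)
    T=T.copy()
    x0,y0,x1,y1=dict(bracket=(198,203,232,230),clamp=(200,225,230,258),drivecut=(250,210,288,228),fork=(256,226,284,262))[n]
    M=np.zeros_like(T); M[y0:y1,x0:x1]=1; T&=M
    return fit(s,T,inflate(POLY[n],1.5),.018,[*back(s,[u],.018)[0][:2],y*D],w,z2=.042)
E
python3 - <<'E'
from fitall import *
s=robot.snapshot("top"); 
for n in G: p,c=part(s,n); print(n,np.round(p[:2]*1e3,1),round(p[2]/D,2),round(c,3))
for n in C: p,c=cut(s,n); print("cut",n,np.round(p[:2]*1e3,1),round(p[2]/D,2),round(c,3))
T=white(s,130,160)>.5
p,c=fit(s,T,POLY["joybox"],.045,[*back(s,[(127,241)],.045)[0][:2],119.4*D],(100,215,156,268)); print("joy",np.round(p*1e3,1),p[2]/D,c)
B=cv2.morphologyEx((white(s,110,160)>.5).astype(np.uint8),cv2.MORPH_CLOSE,np.ones((5,1),np.uint8)); B[:164]=0
p,c=fit(s,B,POLY["bar"],.024,[*back(s,[(243,177.5)],.024)[0][:2],7.5*D],(194,160,290,195)); print("bar",np.round(p*1e3,1),p[2]/D,c)
# rail: front edge of the bright strip, per column
g=s["color"].astype(float).mean(2)
pts=[]
for u in range(200,285,6):
    col=g[153:167,u]; k=[i for i in range(13) if col[i]>140>=col[i+1]]
    if k: i=k[-1]; pts.append((u,153+i+(col[i]-140)/(col[i]-col[i+1])))
W=back(s,pts,.022); f=np.polyfit(W[:,1],W[:,0],1); print("rail front top edge x=%.4f*y+%.4f"%tuple(f), np.std(W[:,0]-np.polyval(f,W[:,1])))
# foam rear edge
pts=[]
for u in range(200,285,6):
    col=g[192:212,u]; k=[i for i in range(19) if col[i]>68>=col[i+1]]
    if k: i=k[-1]; pts.append((u,192+i+(col[i]-68)/(col[i]-col[i+1])))
W=back(s,pts,.042); f=np.polyfit(W[:,1],W[:,0],1); print("foam edge x=%.4f*y+%.4f"%tuple(f), np.std(W[:,0]-np.polyval(f,W[:,1])))
E
```

```text
bracket [ 580.4 -183.8] 97.27 0.313
drive [ 418.9 -347.6] 11.05 0.137
clamp [ 426.3 -196.9] -157.5 0.186
fork [ 493.9 -443.9] -149.31 0.131
cut bracket [567.8 191.5] 89.34 0.019
cut clamp [466.6 187.3] -90.56 0.06
cut drivecut [548.3  39.6] 87.8 0.022
cut fork [475.2  53.4] 179.01 0.027
joy [ 487.2  411.9 2098. ] 120.20570541960937 0.7610378298651768
bar [654.  121.4 163.8] 9.387446434331684 0.010981866763471515
rail front top edge x=0.0231*y+0.6953 0.000284283580006665
foam edge x=0.0217*y+0.5867 0.000761705482442643
```

```bash
cat >> fitall.py <<'E'
def biggest(T,win):
    x0,y0,x1,y1=win; M=np.zeros(T.shape,np.uint8); M[y0:y1,x0:x1]=T[y0:y1,x0:x1]
    n,l,st,_=cv2.connectedComponentsWithStats(M,connectivity=4); k=1+np.argmax(st[1:,4]); return l==k
def part(s,n,uv=None,yaw=None,win=None,z=.044):
    u,y,w=G[n]; u=uv or u; y=y if yaw is None else yaw; w=win or w
    T=biggest(white(s)>.5,w); T=cv2.morphologyEx(T.astype(np.uint8),cv2.MORPH_CLOSE,np.ones((3,3),np.uint8))
    return fit(s,T,POLY[n],z,[*back(s,[u],z)[0][:2],y*D],w)
def joy(s,uv=(127,241),yaw=119.4,z=.045,h=28):
    w=(uv[0]-h,uv[1]-h,uv[0]+h,uv[1]+h); T=biggest(white(s)>.5,w).astype(np.uint8)
    T=cv2.drawContours(np.zeros_like(T),[cv2.convexHull(cv2.findNonZero(T))],-1,1,-1)
    return fit(s,T,POLY["joybox"],z,[*back(s,[uv],z)[0][:2],yaw*D],w)
def go(x,y,psi,z):
    o=robot.get_obs(); t,r=o["tool_pos"],o["ee_rot"][2]
    a=(-(psi*D-r)+np.pi)%(2*np.pi)-np.pi
    d=np.array([x,y])-t[:2]; c,sn=np.cos(psi*D),np.sin(psi*D)
    q6=o["joint_positions"][5]; q1=np.arctan2(y,x)
    print("turn %.3f then dx %.4f dy %.4f dz %.4f; q6 at goal %.2f"%(a,d@[c,sn],d@[sn,-c],t[2]-z,q1+np.pi/2-psi*D), "t",round(o["time"],1))
E
python3 - <<'E'
from fitall import *
s=robot.snapshot("top"); im=s["color"].copy()
f=4; big=cv2.resize(im,None,fx=f,fy=f,interpolation=2)
def draw(P,z,p):
    W=place(P,p); uv=proj(s,np.c_[W,np.full(len(W),z)]); cv2.polylines(big,[np.int32(np.round((uv+.5)*f))],1,(0,0,255),1)
for n in G: p,c=part(s,n); draw(POLY[n],.044,p); print(n,np.round(p[:2]*1e3,1),round(p[2]/D,2),round(c,3))
for n in C: p,c=cut(s,n); draw(POLY[n],.018,p)
p,c=joy(s); draw(POLY["joybox"],.045,p); print("joy",np.round(p[:2]*1e3,1),p[2]/D,c)
draw(POLY["bar"],.024,[.654,.1214,.1638])
# case y centre: inner side walls from rows: blue->non-blue; outer edges at z 44
c=s["color"].astype(float); bl=c[...,0]-c[...,2]
L=[];Rr=[]
for v in range(170,255,8):
    r=bl[v]; 
    i=next(i for i in range(180,200) if r[i]<40<=r[i+1]); L.append((i+(40-r[i])/(r[i+1]-r[i]),v))
    j=next(j for j in range(290,306) if r[j]<40<=r[j+1]); Rr.append((j+(40-r[j])/(r[j+1]-r[j]),v))
WL=back(s,L,.044);WR=back(s,Rr,.044)
print("L y fit",np.polyfit(WL[:,0]-.6,WL[:,1],1),"R inner",np.polyfit(WR[:,0]-.6,WR[:,1],1))
cv2.imwrite("pics/o1.png",np.vstack([big[190*f:290*f,342*f:486*f]]))
go(.62,.125,-1.3,.16)
E
```

```text
bracket [ 580.4 -184. ] 96.72 0.259
drive [ 418.9 -347.6] 11.05 0.05
clamp [ 426.1 -197.4] -156.92 0.082
fork [ 493.9 -444.1] -150.06 0.091
joy [487.5 409.6] 119.09562946612101 0.013684361614959138
L y fit [-0.02159229  0.25766345] R inner [-0.0216752  -0.01621419]
turn 0.431 then dx 0.3876 dy -0.6387 dz 0.0193; q6 at goal 1.79 t 0.3
```

View pics/o1.png

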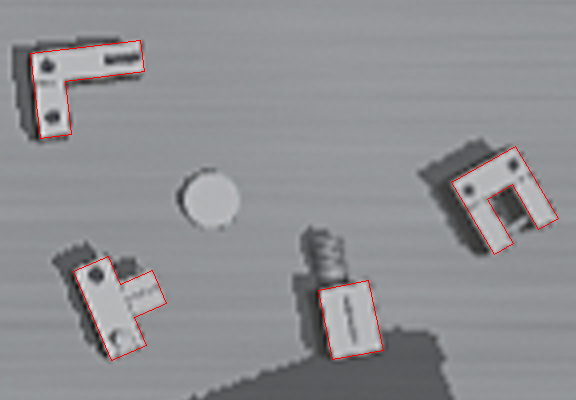

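The overlays match the part outlines closely. I'm moving above the rear compartment with the jaws open, so both fingers can push the bar square.

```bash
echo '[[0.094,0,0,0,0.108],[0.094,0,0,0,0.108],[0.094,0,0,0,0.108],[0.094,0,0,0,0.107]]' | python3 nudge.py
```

```text
refused: ROWS must be a list holding one list of rows, three levels of brackets. Nothing was moved.
```

Refused on format, not on reach. It needs a list holding one list of rows, three levels of brackets.

```bash
echo '[[[0.094,0,0,0,0.108],[0.094,0,0,0,0.108],[0.094,0,0,0,0.108],[0.094,0,0,0,0.107]]]' | python3 nudge.py; echo '[[[0.094,0.02,-0.0336,0,0],[0.094,0.02,-0.0336,0,0],[0.094,0.02,-0.0336,0,0],[0.094,0.02,-0.0336,0,0],[0.094,0.02,-0.0336,0,0],[0.094,0.02,-0.0336,0,0],[0.094,0.02,-0.0336,0,0],[0.094,0.02,-0.0336,0,0],[0.094,0.02,-0.0336,0,0],[0.094,0.02,-0.0336,0,0],[0.094,0.02,-0.0336,0,0],[0.094,0.02,-0.0336,0,0],[0.094,0.02,-0.0336,0,0],[0.094,0.02,-0.0336,0,0],[0.094,0.02,-0.0336,0,0],[0.094,0.02,-0.0336,0,0],[0.094,0.02,-0.0336,0,0],[0.094,0.02,-0.0336,0,0],[0.094,0.02,-0.0336,0,0],[0.094,0,0,0,0]]]' | python3 nudge.py
python3 -c "
from fitall import *
go(.612,.12,-1.26,.012); print(robot.get_obs()['tool_pos'],robot.get_obs()['ee_rot'])"
```

```text
time: 0.63
tool_pos: [0.2181, -0.5049, 0.1796]
ee_rot: [-3.141, 0.0, -0.029]
wrist_force: [-0.6, 0.2, -0.1]
width: 0.0939
finger_force: 0.0
time: 2.3
tool_pos: [0.6145, 0.1306, 0.1772]
ee_rot: [-3.139, 0.002, -0.017]
wrist_force: [-1.3, 0.2, -0.6]
width: 0.0943
finger_force: 0.0
turn 0.005 then dx -0.0023 dy 0.0106 dz 0.1652; q6 at goal 1.79 t 2.3
[0.61452453 0.13056151 0.1771775 ] [-3.13881595e+00  1.73156056e-03 -1.66718728e-02]
```

```bash
echo '[[[0.094,-0.002,0.010,0.04,0.005],[0.094,0,0,0.04,0],[0.094,0,0,0.04,0],[0.094,0,0,0.03,0],[0.094,0,0,0.013,0],[0.094,0,0,0,0],[0.094,0,0,0,0]]]' | python3 nudge.py
python3 -c "
from fitall import *
go(.6665,.12,-1.26,.013)"
```

```text
time: 2.88
tool_pos: [0.6109, 0.1142, 0.0173]
ee_rot: [3.141, -0.0, -0.029]
wrist_force: [1.1, 0.8, 0.4]
width: 0.0939
finger_force: 0.0
turn -0.007 then dx 0.0555 dy -0.0070 dz 0.0043; q6 at goal 1.77 t 2.9
```

```bash
echo '[[[0.094,0.004,-0.003,0.003,0],[0.094,0.004,-0.003,0,0],[0.094,0.004,0,0,0],[0.094,0.004,0,0,0],[0.094,0.004,0,0,0],[0.094,0.004,0,0,0],[0.094,0.004,0,0,0],[0.094,0.004,0,0,0],[0.094,0.004,0,0,0],[0.094,0.004,0,0,0],[0.094,0.004,0,0,0],[0.094,0.002,0,0,0],[0.094,0.002,0,0,0],[0.094,0,0,0,0]]]' | python3 nudge.py; echo '[[[0.094,0.002,0,0,0],[0.094,0.002,0,0,0],[0.094,0,0,0,0]]]' | python3 nudge.py;echo '[[[0.094,0.0015,0,0,0],[0.094,0.0015,0,0,0],[0.094,0,0,0,0]]]' | python3 nudge.py
```

```text
time: 4.05
tool_pos: [0.6591, 0.1191, 0.0136]
ee_rot: [3.141, -0.0, -0.028]
wrist_force: [-0.8, -0.5, -0.0]
width: 0.0937
finger_force: 0.0
time: 4.3
tool_pos: [0.663, 0.119, 0.0137]
ee_rot: [3.141, -0.0, -0.028]
wrist_force: [0.5, 0.9, 0.1]
width: 0.0938
finger_force: 0.0
time: 4.55
tool_pos: [0.666, 0.119, 0.0137]
ee_rot: [3.141, -0.0, -0.028]
wrist_force: [0.6, 0.8, -0.2]
width: 0.094
finger_force: 0.0
```

```bash
echo '[[[0.094,0.001,0,0,-0.006],[0.094,0.001,0,0,0],[0.094,0,0,0,0]]]' | python3 nudge.py;echo '[[[0.094,0.001,0,0,0],[0.094,0.001,0,0,0],[0.094,0,0,0,0]]]' | python3 nudge.py;echo '[[[0.094,0.001,0,0,0],[0.094,0,0,0,0]]]' | python3 nudge.py
python3 - <<'E'
from fitall import *
s=robot.snapshot("scene"); cv2.imwrite("pics/s2.png",cv2.resize(s["color"][230:350,270:450],None,fx=4.4,fy=4.4,interpolation=2))
E
```

```text
time: 4.8
tool_pos: [0.6679, 0.1189, 0.0136]
ee_rot: [3.141, -0.0, -0.022]
wrist_force: [-0.2, -0.3, -0.1]
width: 0.0942
finger_force: 0.0
time: 5.05
tool_pos: [0.6699, 0.1189, 0.0137]
ee_rot: [3.142, -0.0, -0.022]
wrist_force: [-0.5, -0.5, 0.1]
width: 0.094
finger_force: 0.0
time: 5.22
tool_pos: [0.6709, 0.1189, 0.0137]
ee_rot: [3.142, -0.0, -0.022]
wrist_force: [-0.4, -0.0, -0.3]
width: 0.0941
finger_force: 0.0
```

View pics/s2.png

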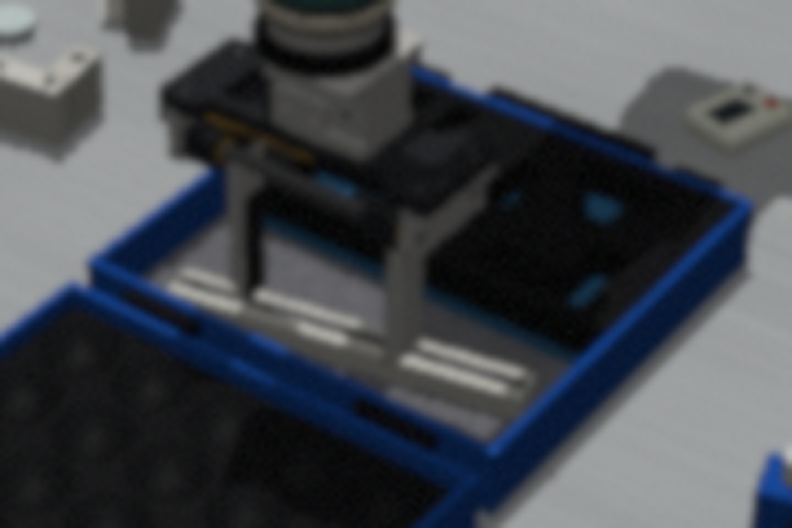

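The bar now lies roughly parallel to the rail with both fingers behind it (crop 250,290 and 400,350). There is no contact force with the rail yet, so I'll keep pushing gently.

```bash
for i in 1; do echo '[[[0.094,0.001,0,0,0],[0.094,0.001,0,0,0],[0.094,0,0,0,0]]]' | python3 nudge.py; done; echo '[[[0.094,0.001,0,0,0],[0.094,0,0,0,0],[0.094,0,0,0,0]]]' | python3 nudge.py
python3 - <<'E'
from fitall import *
s=robot.snapshot("top"); crop(s["color"],"pics/c3.png",182,148,308,204,6)
E
```

```text
time: 5.52
tool_pos: [0.6729, 0.1188, 0.0137]
ee_rot: [3.141, -0.0, -0.022]
wrist_force: [-0.4, -1.3, -0.3]
width: 0.094
finger_force: 0.0
time: 5.77
tool_pos: [0.6738, 0.1188, 0.0137]
ee_rot: [3.141, -0.0, -0.022]
wrist_force: [0.3, 1.0, 0.4]
width: 0.0942
finger_force: 0.0
```

View pics/c3.png

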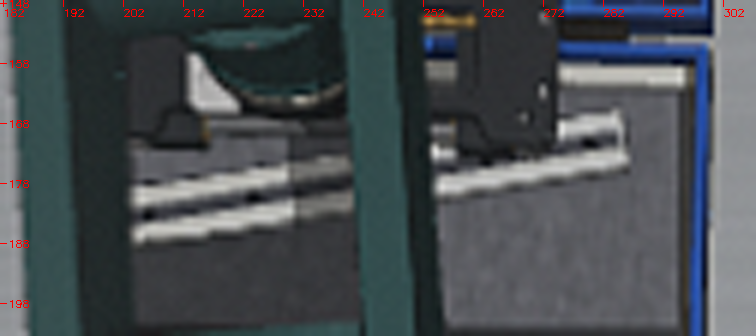

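Run:
```python
from fitall import *
P=[[.674+dx,.119+dy,z] for dy in(-.0595,-.047,.047,.0595) for dx in(-.008,.008) for z in(.0137,)]
for n,w in(("scene",(300,250,420,340)),("top",(190,148,300,204))):
    s=robot.snapshot(n); f=6 if n=="scene" else 6; x0,y0,x1,y1=w
    b=cv2.resize(s["color"][y0:y1,x0:x1],None,fx=f,fy=f,interpolation=2)
    if n=="scene": b=cv2.convertScaleAbs(b,alpha=1.3,beta=20)
    for uv in proj(s,P): cv2.circle(b,tuple(np.int32((uv-[x0,y0]+.5)*f)),2,(0,0,255),-1)
    W=place(POLY["bar"],[.654,.1214,.1638]); 
    for z in(.008,.024): cv2.polylines(b,[np.int32((proj(s,np.c_[W,np.full(4,z)])-[x0,y0]+.5)*f)],1,(0,255,0),1)
    cv2.imwrite(f"pics/d_{n}.png",b)
print(robot.get_obs()["tool_pos"],robot.get_obs()["wrist_force"])
```

```text
[0.67371678 0.11878634 0.01367214] [ 0.00493969 -0.45891811  0.21160589]
```

View pics/d_scene.png

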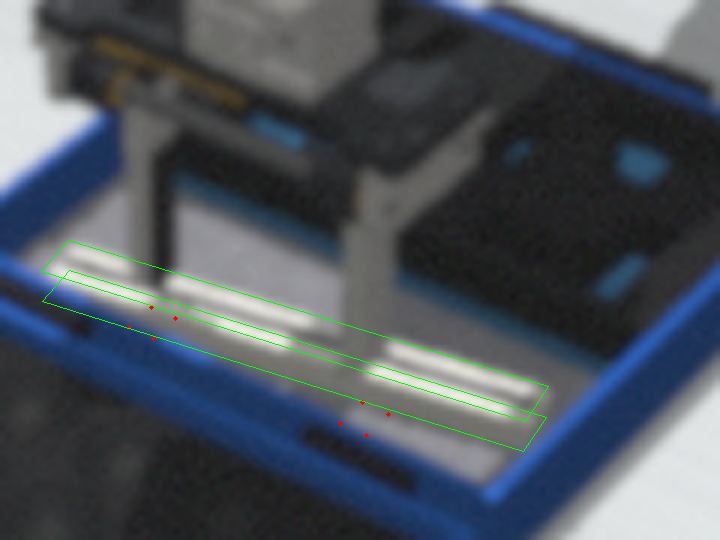

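View pics/d_top.png

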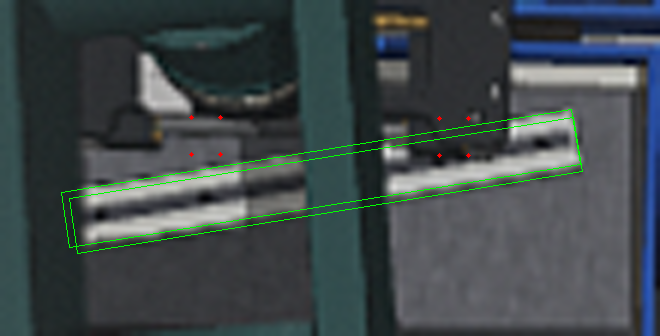

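Run:
```python
from fitall import *
s=robot.snapshot("top")
for x in(.64,.674): print(x,np.round(proj(s,[[x-.0375,.119-.0885,.11],[x+.0375,.119-.0885,.11],[x-.0375,.119+.0885,.11],[x-.0375,.119-.0885,.18]]),1).tolist())
print(np.round(robot.get_obs()["joint_positions"],3))
s2=robot.snapshot("scene")
for X in(.63,.64,.65,.66,.674):
  print(X,np.round((proj(s2,[[X+.008,.119-.047,z] for z in(.0137,.03,.09)]+[[X+.008,.119+.047,z] for z in(.0137,.03,.09)])-[300,250]+.5)*6).astype(int).tolist())
```

```text
0.64 [[276.0, 192.5], [276.1, 161.4], [201.8, 192.3], [273.7, 188.0]]
0.674 [[276.1, 178.4], [276.2, 147.3], [201.9, 178.2], [273.8, 173.0]]
[ 0.092  0.46   1.241 -0.     1.44   1.685]
0.63 [[215, 285], [215, 255], [215, 139], [401, 367], [402, 336], [406, 219]]
0.64 [[201, 297], [201, 266], [200, 150], [387, 380], [388, 349], [392, 231]]
0.65 [[187, 309], [187, 278], [186, 162], [373, 393], [374, 362], [378, 244]]
0.66 [[173, 321], [173, 290], [172, 174], [360, 406], [361, 374], [364, 256]]
0.674 [[153, 338], [153, 307], [151, 191], [340, 424], [341, 392], [344, 274]]
```

The fingers' top-down position matches the reported pose. In both views, though, the fingertips (scene crop about 150,285 and 345,355) sit roughly 30 mm higher than the reported TCP z, so they passed over the bar without touching it. I'll back off and find the compartment floor by touch.

```bash
echo '[[[0.094,-0.02,0,0,0],[0.094,-0.02,0,0,0],[0.094,-0.022,0,0,0],[0.094,0,0,0.01,0],[0.094,0,0,0.005,0],[0.094,0,0,0,0],[0.094,0,0,0,0]]]' | python3 nudge.py; for i in 1; do echo '[[[0.094,0,0,0.004,0],[0.094,0,0,0,0]]]' | python3 nudge.py;  echo '[[[0.094,0,0,0.003,0],[0.094,0,0,0,0]]]' | python3 nudge.py; echo '[[[0.094,0,0,0.002,0],[0.094,0,0,0,0]]]' | python3 nudge.py; done | grep -E 'pos|wrist'
python3 - <<'E'
from fitall import *
s=robot.snapshot("scene"); b=cv2.resize(s["color"][245:345,295:425],None,fx=6,fy=6,interpolation=2)
cv2.imwrite("pics/e.png",cv2.convertScaleAbs(b,alpha=1.3,beta=20))
E
```

```text
time: 6.6
tool_pos: [0.6122, 0.12, -0.0021]
ee_rot: [3.141, 0.001, -0.022]
wrist_force: [0.7, 0.1, -0.6]
width: 0.0942
finger_force: 0.0
tool_pos: [0.6123, 0.12, -0.006]
wrist_force: [0.5, 0.8, 0.3]
tool_pos: [0.6118, 0.1201, -0.009]
wrist_force: [-0.0, -0.5, -0.4]
tool_pos: [0.6116, 0.1201, -0.0107]
wrist_force: [0.4, 0.1, 0.2]
```

View pics/e.png

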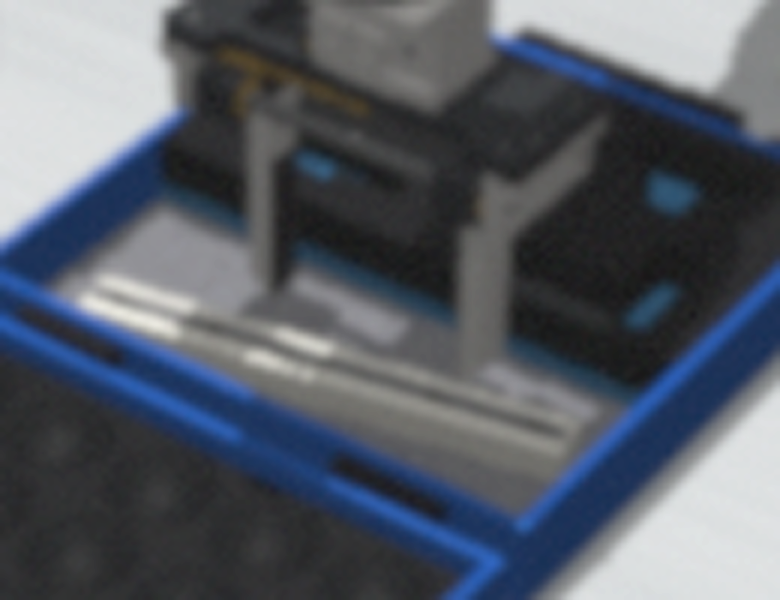

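Reported z is −0.011, yet the tips (crop 268,290 and 480,365) still hang above the floor. The z reading is therefore offset, and I'll keep descending until contact.

```bash
(echo '[[[0.094,0,0,0.003,0],[0.094,0,0,0,0]]]' | python3 nudge.py;  echo '[[[0.094,0,0,0.002,0],[0.094,0,0,0,0]]]' | python3 nudge.py; echo '[[[0.094,0,0,0.002,0],[0.094,0,0,0,0]]]' | python3 nudge.py;echo '[[[0.094,0,0,0.001,0],[0.094,0,0,0,0]]]' | python3 nudge.py ) | grep -E 'pos|wrist'
python3 - <<'E'
from fitall import *
s=robot.snapshot("scene"); t=robot.get_obs()["tool_pos"]
for z in (-.0187,.0,.01,.02,.03): print(z,np.round((proj(s,[[.6116+.008,.12-.047,z],[.6116+.008,.12+.047,z]])-[295,245]+.5)*6).astype(int).tolist())
E
```

```text
tool_pos: [0.6115, 0.1201, -0.0138]
wrist_force: [0.6, -0.1, -0.1]
tool_pos: [0.6115, 0.1202, -0.0158]
wrist_force: [0.2, 0.7, -0.3]
tool_pos: [0.6119, 0.1202, -0.0173]
wrist_force: [0.7, -0.3, -0.1]
tool_pos: [0.612, 0.1202, -0.0175]
wrist_force: [-0.9, 0.2, 3.3]
-0.0187 [[272, 354], [455, 436]]
0.0 [[272, 320], [456, 401]]
0.01 [[272, 301], [457, 382]]
0.02 [[272, 283], [457, 364]]
0.03 [[272, 264], [458, 345]]
```

Floor contact comes at reading −0.0175 where the true height is 0.008, so true z ≈ reading + 25.5 mm here. I'll rise 5 mm and push.

```bash
echo '[[[0.094,0,0,-0.006,0],[0.094,0.004,0,0,0],[0.094,0.004,0,0,0],[0.094,0.004,0,0,0],[0.094,0.004,0,0,0],[0.094,0.004,0,0,0],[0.094,0.004,0,0,0],[0.094,0.004,0,0,0],[0.094,0.004,0,0,0],[0.094,0.004,0,0,0],[0.094,0.004,0,0,0],[0.094,0.004,0,0,0],[0.094,0.002,0,0,0],[0.094,0.001,0,0,0],[0.094,0,0,0,0]]]' | python3 nudge.py; (echo '[[[0.094,0.002,0,0,0],[0.094,0,0,0,0]]]' | python3 nudge.py;echo '[[[0.094,0.002,0,0,0],[0.094,0,0,0,0]]]' | python3 nudge.py;echo '[[[0.094,0.001,0,0,0],[0.094,0,0,0,0]]]' | python3 nudge.py) | grep -E 'pos|wrist'
```

```text
time: 9.12
tool_pos: [0.6592, 0.119, -0.0125]
ee_rot: [3.141, -0.0, -0.022]
wrist_force: [-0.1, -0.5, 0.0]
width: 0.0942
finger_force: 0.2
tool_pos: [0.661, 0.119, -0.0123]
wrist_force: [-0.3, 0.1, 0.3]
tool_pos: [0.6618, 0.119, -0.0123]
wrist_force: [-3.6, -1.0, 2.9]
tool_pos: [0.6617, 0.119, -0.0123]
wrist_force: [-7.2, -0.5, 3.6]
```

```bash
(echo '[[[0.094,0.001,0,0,0],[0.094,0,0,0,0]]]' | python3 nudge.py;echo '[[[0.094,0.001,0,0,0],[0.094,0,0,0,0]]]' | python3 nudge.py;echo '[[[0.094,0.001,0,0,0],[0.094,0,0,0,0],[0.094,0,0,0,0]]]' | python3 nudge.py) | grep -E 'pos|wrist|rot'; echo '[[[0.094,-0.012,0,0,0],[0.094,-0.012,0,0,0],[0.094,-0.02,0,0,0],[0.094,0,0,-0.04,0],[0.094,0,0,-0.04,0],[0.094,0,0,-0.04,0],[0.094,0,0,-0.04,0],[0.094,0,0.04,0,0],[0.094,0,0.04,0,0],[0.094,0,0.04,0,0],[0.094,0,0.04,0,0]]]' | python3 nudge.py|tail -5
python3 - <<'E'
from fitall import *
s=robot.snapshot("top"); crop(s["color"],"pics/c4.png",182,148,308,204,6)
E
```

```text
tool_pos: [0.6617, 0.119, -0.0123]
ee_rot: [3.141, 0.007, -0.021]
wrist_force: [-8.9, -1.6, 5.7]
tool_pos: [0.6616, 0.119, -0.0122]
ee_rot: [3.141, 0.009, -0.021]
wrist_force: [-10.9, -1.3, 7.0]
tool_pos: [0.6616, 0.119, -0.0123]
ee_rot: [3.141, 0.011, -0.021]
wrist_force: [-14.0, -2.0, 7.8]
tool_pos: [0.6203, -0.0416, 0.149]
ee_rot: [3.141, -0.004, -0.021]
wrist_force: [-0.1, 0.1, -0.2]
width: 0.0936
finger_force: 0.0
```

View pics/c4.png

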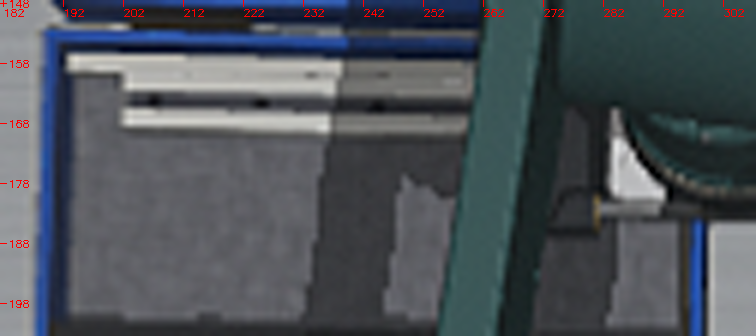

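The bar's visible left half (u 202-258) lies flush against the rail (v≈160-170). Next is the joybox.

```bash
echo '[[[0.094,0,-0.04,0,0],[0.094,0,-0.04,0,0],[0.094,-0.012,-0.04,0,0],[0.094,-0.012,-0.04,0,0],[0.094,-0.012,-0.04,0,0],[0.094,-0.012,-0.04,0,0],[0.094,-0.012,-0.04,0,0],[0.094,-0.013,-0.038,0,0],[0.094,-0.013,-0.038,0,0],[0.094,-0.013,-0.038,0,0],[0.094,-0.013,-0.034,0,0],[0.094,0,0,0,-0.123]]]' | python3 nudge.py|head -3; echo '[[[0.094,0,0,0,-0.123],[0.094,0,0,0,-0.123],[0.094,0,0,0,-0.123],[0.094,0,0,0,-0.123],[0.094,0,0,0,-0.123],[0.094,0,0,0,-0.123],[0.094,0,0,0,-0.123],[0.094,0,0,0,-0.123],[0.094,0,0,0,-0.123],[0.094,0,0,0,-0.123],[0.094,0,0,0,-0.123],[0.094,0,0,0,-0.123],[0.094,0,0,0,-0.123],[0.094,0,0,0,-0.123],[0.094,0,0,0,-0.123],[0.094,0,0,0,-0.123],[0.094,0,0,0,0]]]' | python3 nudge.py; python3 -c "
from fitall import *
go(.4875,.4096,119.1,-.0125)"
```

```text
time: 12.17
tool_pos: [0.5141, 0.3972, 0.1478]
ee_rot: [-3.137, -0.001, 0.11]
time: 13.58
tool_pos: [0.5175, 0.3905, 0.1481]
ee_rot: [3.139, -0.0, 2.071]
wrist_force: [-0.7, -0.0, -0.2]
width: 0.0942
finger_force: 0.0
turn -0.008 then dx 0.0313 dy -0.0170 dz 0.1606; q6 at goal 0.19 t 13.6
```

```bash
echo '[[[0.094,0.0313,-0.017,0,-0.008],[0.094,0,0,0.02,0],[0.094,0,0,0.03,0],[0.094,0,0,0,0],[0.094,0,0,0,0]]]' | python3 nudge.py
python3 - <<'E'
from fitall import *
go(.4875,.4096,119.1,-.0125)
s=robot.snapshot("scene"); x0,y0=440,230; b=cv2.resize(s["color"][y0:y0+120,x0:x0+120],None,fx=5,fy=5,interpolation=2)
W=place(POLY["joybox"],[.4875,.4096,119.1*D])
cv2.polylines(b,[np.int32((proj(s,np.c_[W,np.full(4,.045)])-[x0,y0]+.5)*5)],1,(0,255,0),1)
t=robot.get_obs()["tool_pos"]; psi=robot.get_obs()["ee_rot"][2]; ty=np.array([np.sin(psi),-np.cos(psi)])
for k in(-.047,.047):
  for zb in(0,.0255):
    uv=(proj(s,[[*(t[:2]+k*ty),t[2]+zb]])[0]-[x0,y0]+.5)*5; cv2.circle(b,tuple(np.int32(uv)),3,(0,0,255) if zb else (255,0,0),-1)
cv2.imwrite("pics/f.png",b)
E
```

```text
time: 14.0
tool_pos: [0.4859, 0.4086, 0.0957]
ee_rot: [-3.138, 0.001, 2.075]
wrist_force: [0.1, -0.3, -0.6]
width: 0.0943
finger_force: 0.0
turn -0.004 then dx 0.0001 dy 0.0019 dz 0.1082; q6 at goal 0.19 t 14.0
```

View pics/f.png

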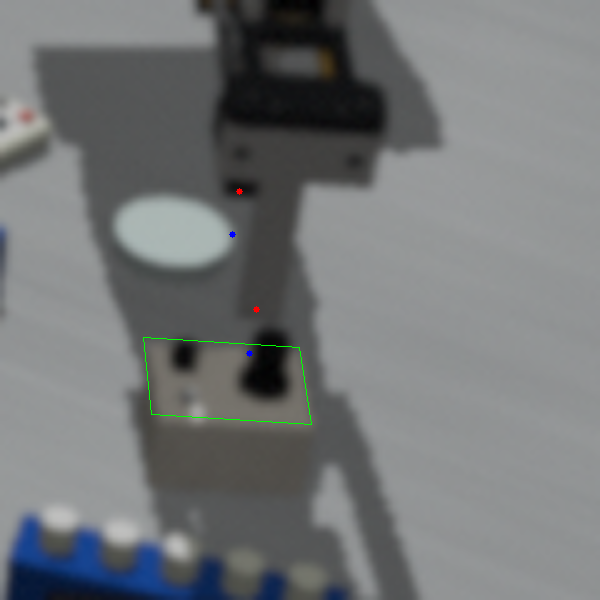

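The box is where it was measured, and the finger tip (258,312) fits the +25.5 mm z offset here too. I'm descending and gripping.

```bash
echo '[[[0.094,0,0.002,0.035,-0.004],[0.094,0,0,0.035,0],[0.094,0,0,0.028,0],[0.094,0,0,0.01,0],[0.094,0,0,0,0],[0.094,0,0,0,0]]]' | python3 nudge.py|grep -E 'pos|wrist'; echo '[[[0.05,0,0,0,0],[0.05,0,0,0,0],[0.05,0,0,0,0],[0.05,0,0,0,0],[0.05,0,0,0,0],[0.05,0,0,0,0],[0.05,0,0,0,0],[0.05,0,0,0,0]]]' | python3 nudge.py; echo '[[[0.05,0,0,-0.02,0],[0.05,0,0,-0.03,0],[0.05,0,0,-0.03,0],[0.05,0,0,0,0],[0.05,0,0,0,0]]]' | python3 nudge.py
```

```text
tool_pos: [0.4901, 0.411, -0.0084]
wrist_force: [-0.1, 0.5, 1.2]
time: 15.22
tool_pos: [0.4883, 0.4101, -0.0097]
ee_rot: [-3.141, -0.0, 2.081]
wrist_force: [-3.1, -2.0, 5.1]
width: 0.0599
finger_force: 30.0
time: 15.63
tool_pos: [0.4902, 0.4111, 0.0711]
ee_rot: [3.137, -0.0, 2.081]
wrist_force: [0.6, 0.4, -2.7]
width: 0.0599
finger_force: 30.0
```

```bash
echo '[[[0.05,0,0,-0.02,0],[0.05,0,0,0,-0.116],[0.05,0,0,0,-0.116],[0.05,0,0,0,-0.116],[0.05,0,0,0,-0.116],[0.05,0,0,0,-0.116],[0.05,0,0,0,-0.116],[0.05,0,0,0,-0.116],[0.05,0,0,0,-0.116],[0.05,0,0,0,-0.111],[0.05,0,0,0,0]]]' | python3 nudge.py; python3 -c "
from fitall import *
go(.629,.118,178.74,.02)"
```

```text
time: 16.55
tool_pos: [0.4874, 0.4092, 0.0856]
ee_rot: [-3.138, -0.005, 3.121]
wrist_force: [-0.0, -0.6, -3.1]
width: 0.0596
finger_force: 30.0
turn 0.002 then dx -0.1480 dy -0.2880 dz 0.0656; q6 at goal -1.36 t 16.6
```

```bash
echo '[[[0.05,-0.0164,-0.032,0,0],[0.05,-0.0164,-0.032,0,0],[0.05,-0.0164,-0.032,0,0],[0.05,-0.0164,-0.032,0,0],[0.05,-0.0164,-0.032,0,0],[0.05,-0.0164,-0.032,0,0],[0.05,-0.0164,-0.032,0,0],[0.05,-0.0164,-0.032,0,0],[0.05,-0.0164,-0.032,0,0],[0.05,0,0,0,0],[0.05,0,0,0,0],[0.05,0,0,0,0]]]' | python3 nudge.py
python3 - <<'E'
from fitall import *
go(.629,.118,178.74,.02)
s=robot.snapshot("scene"); x0,y0=290,230; b=cv2.resize(s["color"][y0:y0+120,x0:x0+140],None,fx=5,fy=5,interpolation=2)
t=robot.get_obs()["tool_pos"]; psi=robot.get_obs()["ee_rot"][2]
W=place(POLY["joybox"],[t[0],t[1],psi])
for z in(0,.045): cv2.polylines(b,[np.int32((proj(s,np.c_[W,np.full(4,t[2]+.0255-.016+z)])-[x0,y0]+.5)*5)],1,(0,255,0),1)
cv2.imwrite("pics/g.png",cv2.convertScaleAbs(b,alpha=1.3,beta=20))
E
```

```text
time: 17.55
tool_pos: [0.629, 0.1191, 0.0875]
ee_rot: [3.141, -0.003, 3.117]
wrist_force: [0.5, -0.6, -2.2]
width: 0.06
finger_force: 30.0
turn -0.002 then dx -0.0000 dy -0.0011 dz 0.0675; q6 at goal -1.36 t 17.6
```

View pics/g.png

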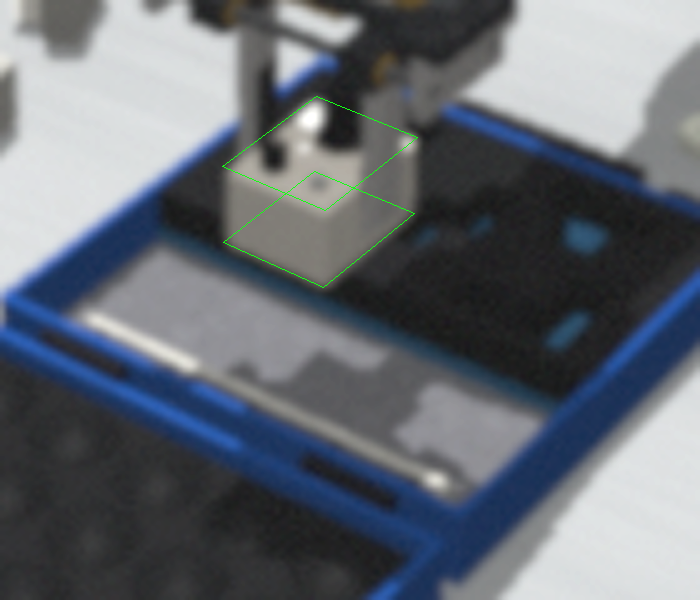

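The held box matches the projected outline, and the bar looks parallel and flush (crop 85,315 to 440,480). I've now used all 14 views, so I'll rely on numeric image fits from here on.

```bash
(echo '[[[0.05,0,-0.001,0.035,0],[0.05,0,0,0.02,0],[0.05,0,0,0.01,0],[0.05,0,0,0.005,0],[0.05,0,0,0.005,0],[0.05,0,0,0,0],[0.05,0,0,0,0]]]' | python3 nudge.py; echo '[[[0.05,0,0,0.004,0],[0.05,0,0,0.004,0],[0.05,0,0,0,0],[0.05,0,0,0,0]]]' | python3 nudge.py;echo '[[[0.05,0,0,0.002,0],[0.05,0,0,0,0]]]' | python3 nudge.py;echo '[[[0.05,0,0,0.002,0],[0.05,0,0,0,0]]]' | python3 nudge.py) | grep -E 'pos|wrist'
```

```text
tool_pos: [0.6308, 0.1185, 0.016]
wrist_force: [-0.0, 0.1, -3.3]
tool_pos: [0.6298, 0.118, 0.0065]
wrist_force: [-0.4, -0.5, -1.4]
tool_pos: [0.6299, 0.118, 0.0044]
wrist_force: [-0.1, 0.0, -3.3]
tool_pos: [0.6298, 0.118, 0.0023]
wrist_force: [0.0, 0.1, -2.8]
```

```bash
(echo '[[[0.05,0,0,0.002,0],[0.05,0,0,0,0]]]' | python3 nudge.py;echo '[[[0.05,0,0,0.001,0],[0.05,0,0,0,0]]]' | python3 nudge.py;echo '[[[0.05,0,0,0.001,0],[0.05,0,0,0,0]]]' | python3 nudge.py; echo '[[[0.05,0,0,0.001,0],[0.05,0,0,0,0]]]' | python3 nudge.py) | grep -E 'pos|wrist'
```

```text
tool_pos: [0.6298, 0.1181, 0.0002]
wrist_force: [-0.2, -0.2, -2.5]
tool_pos: [0.6299, 0.1181, -0.0006]
wrist_force: [-0.0, 1.1, -2.9]
tool_pos: [0.6299, 0.1181, -0.0015]
wrist_force: [-0.3, -0.1, -3.4]
tool_pos: [0.6301, 0.1181, -0.0017]
wrist_force: [-2.4, 0.3, -0.1]
```

```bash
echo '[[[0.094,0,0,0,0],[0.094,0,0,0,0],[0.094,0,0,0,0],[0.094,0,0,0,0],[0.094,0,0,-0.04,0],[0.094,0,0,-0.04,0],[0.094,0,0,-0.04,0],[0.094,0,0,-0.04,0],[0.094,0.01,-0.04,0,0],[0.094,0.015,-0.038,0,0],[0.094,0.015,-0.038,0,0],[0.094,0.015,-0.038,0,0],[0.094,0.015,-0.038,0,0],[0.094,0.015,-0.038,0,0],[0.094,0.015,-0.038,0,0],[0.094,0.015,-0.038,0,0],[0.094,0.015,-0.038,0,0],[0.094,0.015,-0.038,0,0],[0.094,0.015,-0.038,0,0],[0.094,0,-0.03,0,0]]]' | python3 nudge.py; echo '[[[0.094,0.016,-0.036,0,0],[0.094,0.016,-0.036,0,0],[0.094,0.016,-0.036,0,0],[0.094,0.016,-0.036,0,0],[0.094,0.016,-0.036,0,0],[0.094,0,0,0,0]]]' | python3 nudge.py
cat > chk.py <<'E'
from fitall import *
s=robot.snapshot("top")
B=cv2.morphologyEx((white(s,110,160)>.5).astype(np.uint8),cv2.MORPH_CLOSE,np.ones((5,1),np.uint8))
g=s["color"].astype(float).mean(2)
# bar front top edge line (z 24)
pts=[]
for u in range(206,286,4):
    col=g[160:178,u]; k=[i for i in range(17) if col[i]>140>=col[i+1]]
    if k: i=k[-1]; pts.append((u,160+i+(col[i]-140)/(col[i]-col[i+1])))
W=back(s,pts,.024); rail=.0216*W[:,1]+.6953+.0002
print("bar front gap to rail mm",np.round((rail-W[:,0])*1e3,1))
uv=proj(s,[[.63,.118,.053]])[0]; p,c=joy(s,tuple(int(a) for a in np.round(uv)),178.7,.053,25); print("joy",np.round(p[:2]*1e3,1),p[2]/D,round(c,3))
for n in G:
    try: p,c=part(s,n); print(n,np.round(p[:2]*1e3,1),round(p[2]/D,2),round(c,3))
    except Exception as e: print(n,e)
E
python3 chk.py
```

```text
time: 21.18
tool_pos: [0.4577, -0.3311, 0.1584]
ee_rot: [-3.14, -0.0, 3.117]
wrist_force: [1.0, 0.2, -0.3]
width: 0.094
finger_force: 0.0
time: 21.68
tool_pos: [0.3732, -0.5117, 0.1566]
ee_rot: [-3.138, -0.003, 3.108]
wrist_force: [0.4, 1.0, 0.0]
width: 0.094
finger_force: 0.0
bar front gap to rail mm [24.  23.9 23.8 23.7 24.2 24.7 24.7  8.3 43.   8.7 32.4 35.3 24.5 23.9
 23.8 24.  24.6 24.7 24.5 25.1]
joy [635.1 117.2] 180.51141673489772 0.333
bracket [ 580.9 -184.3] 96.49 0.125
drive [ 426.8 -345.6] 11.44 0.617
clamp [ 429.7 -194.9] -160.85 0.488
fork [ 494.7 -444. ] -151.56 1.257
```

Run:
```python
from fitall import *
s=robot.snapshot("top"); g=s["color"].astype(float).mean(2)
print(proj(s,[[.674,.118,.024],[.668,.118,.053],[.592,.118,.053],[.63,.148,.053],[.63,.088,.053]]).round(1).tolist())
F=[]; Lf=[];Rt=[]
uc=proj(s,[[.63,.118,.053]])[0]
for u in range(int(uc[0])-9,int(uc[0])+10,2):
    col=g[180:210,u]; k=[i for i in range(29) if col[i]>130>=col[i+1]]
    if k: i=k[-1]; F.append((u,180+i+(col[i]-130)/(col[i]-col[i+1])))
W=back(s,F,.053); print("front x",np.round(W[:,0]*1e3,1), "slope",np.polyfit(W[:,1],W[:,0],1)[0])
for v in range(172,196,3): print(v,g[v,int(uc[0])-18:int(uc[0])+19:1].astype(int).tolist())
```

```text
[[244.4, 169.5], [242.8, 169.7], [242.6, 199.9], [230.7, 184.8], [254.8, 184.8]]
front x [591.7 591.9 591.9 591.8 591.8 591.8 591.6 591.6 591.6 591.6] slope 0.006014834393383573
172 [97, 98, 100, 102, 106, 105, 104, 107, 154, 200, 194, 192, 192, 192, 193, 193, 192, 193, 193, 194, 196, 200, 206, 206, 172, 208, 200, 196, 195, 195, 199, 194, 75, 97, 97, 100, 94]
175 [102, 100, 99, 101, 100, 96, 102, 109, 176, 198, 193, 187, 146, 158, 160, 160, 196, 193, 191, 196, 195, 53, 28, 38, 36, 33, 63, 174, 197, 193, 195, 185, 68, 85, 100, 101, 101]
178 [101, 102, 102, 104, 104, 103, 98, 111, 187, 196, 192, 192, 192, 174, 178, 186, 194, 191, 192, 192, 197, 200, 116, 35, 13, 48, 132, 203, 193, 193, 196, 176, 71, 86, 103, 98, 97]
181 [95, 99, 102, 103, 106, 106, 99, 83, 193, 195, 192, 191, 191, 190, 190, 191, 191, 191, 192, 191, 191, 192, 192, 192, 192, 192, 191, 190, 191, 192, 198, 142, 73, 85, 100, 98, 99]
184 [96, 98, 101, 102, 107, 106, 94, 79, 199, 195, 191, 190, 190, 192, 192, 194, 196, 197, 195, 194, 192, 192, 192, 191, 193, 190, 191, 192, 190, 194, 198, 130, 76, 91, 101, 96, 103]
187 [108, 105, 100, 102, 107, 103, 88, 75, 205, 194, 190, 191, 194, 194, 98, 49, 32, 27, 28, 26, 24, 71, 138, 208, 197, 192, 191, 191, 193, 194, 199, 122, 77, 93, 100, 99, 104]
190 [102, 97, 99, 105, 107, 103, 88, 76, 207, 193, 191, 192, 198, 201, 28, 35, 43, 46, 46, 49, 51, 34, 29, 44, 120, 206, 193, 192, 191, 195, 199, 112, 77, 90, 103, 102, 109]
193 [101, 105, 102, 103, 101, 99, 93, 90, 206, 194, 192, 192, 194, 195, 89, 27, 32, 38, 38, 35, 31, 33, 34, 42, 143, 201, 192, 191, 190, 194, 201, 98, 79, 99, 105, 103, 104]
```

The box is seated: its front edge is at x≈0.592 in the camera against 0.592 expected from the TCP. The bar sits 24 mm off the rail all along. Camera and robot agree within about 1 mm. The bracket is next.

```bash
echo '[[[0.06,0,0,0,0.119],[0.06,0,0,0,0.119],[0.06,0,0,0,0.119],[0.06,0,0,0,0.119],[0.06,0,0,0,0.119],[0.06,0,0,0,0.119],[0.06,0,0,0,0.119],[0.06,0,0,0,0.119],[0.06,0,0,0,0.119],[0.06,0,0,0,0.119],[0.06,0,0,0,0.119],[0.06,0,0,0,0.119],[0.06,0,0,0,0],[0.06,0,0,0,0]]]' | python3 nudge.py | head -3
cat >> fitall.py <<'E'
def gp(p,yaw,off):
    y=yaw*D; return p[0]+off[0]*np.cos(y)-off[1]*np.sin(y), p[1]+off[0]*np.sin(y)+off[1]*np.cos(y)
E
python3 -c "
from fitall import *
go(*gp((.5807,-.1832),96.6,(-.006,0)),96.6,.0015)"
```

```text
time: 22.95
tool_pos: [0.3784, -0.5046, 0.1581]
ee_rot: [-3.141, 0.001, 1.695]
turn 0.009 then dx 0.2901 dy 0.2379 dz 0.1566; q6 at goal -0.43 t 22.9
```

```bash
echo '[[[0.06,0.029,0.0238,0,0.009],[0.06,0.029,0.0238,0,0],[0.06,0.029,0.0238,0,0],[0.06,0.029,0.0238,0,0],[0.06,0.029,0.0238,0,0],[0.06,0.029,0.0238,0,0],[0.06,0.029,0.0238,0,0],[0.06,0.029,0.0238,0,0],[0.06,0.029,0.0238,0,0],[0.06,0.029,0.0238,0,0],[0.06,0,0,0,0],[0.06,0,0,0.04,0],[0.06,0,0,0.03,0],[0.06,0,0,0.02,0],[0.06,0,0,0,0],[0.06,0,0,0,0],[0.06,0,0,0,0]]]' | python3 nudge.py ; python3 -c "
from fitall import *
go(*gp((.5807,-.1832),96.6,(-.006,0)),96.6,.0015)"
```

```text
time: 24.37
tool_pos: [0.5829, -0.1918, 0.0693]
ee_rot: [3.14, 0.002, 1.682]
wrist_force: [-0.1, 0.5, 0.4]
width: 0.0598
finger_force: 0.0
turn -0.004 then dx 0.0028 dy -0.0012 dz 0.0678; q6 at goal -0.43 t 24.4
```

```bash
echo '[[[0.06,0.003,-0.001,0.03,-0.004],[0.06,0,0,0.02,0],[0.06,0,0,0.013,0],[0.06,0,0,0.005,0],[0.06,0,0,0,0],[0.06,0,0,0,0],[0.06,0,0,0,0]]]' | python3 nudge.py |grep -E "pos|wrist"; echo '[[[0.01,0,0,0,0],[0.01,0,0,0,0],[0.01,0,0,0,0],[0.01,0,0,0,0],[0.01,0,0,0,0],[0.01,0,0,0,0],[0.01,0,0,0,0],[0.01,0,0,0,0]]]' | python3 nudge.py; echo '[[[0.01,0,0,-0.02,0],[0.01,0,0,-0.04,0],[0.01,0,0,-0.04,0],[0.01,0,0,0,0],[0.01,0,0,0,0],[0.01,0,0,0,0]]]' | python3 nudge.py; python3 -c "
from fitall import *
go(.568,.1863,88.74,.08)"
```

```text
tool_pos: [0.582, -0.1892, 0.0014]
wrist_force: [0.6, -0.1, 1.1]
time: 25.62
tool_pos: [0.5804, -0.1886, -0.0007]
ee_rot: [-3.14, 0.0, 1.684]
wrist_force: [-0.3, -1.1, -0.3]
width: 0.02
finger_force: 30.0
time: 26.12
tool_pos: [0.58, -0.1882, 0.0982]
ee_rot: [-3.139, -0.0, 1.684]
wrist_force: [0.1, 0.0, -2.3]
width: 0.0202
finger_force: 30.0
turn 0.136 then dx 0.3742 dy -0.0202 dz 0.0182; q6 at goal 0.34 t 26.1
```

```bash
echo '[[[0.01,0,0,0,0.068],[0.01,0,0,0,0.068],[0.01,0.0374,-0.002,0,0],[0.01,0.0374,-0.002,0,0],[0.01,0.0374,-0.002,0,0],[0.01,0.0374,-0.002,0,0],[0.01,0.0374,-0.002,0,0],[0.01,0.0374,-0.002,0,0],[0.01,0.0374,-0.002,0,0],[0.01,0.0374,-0.002,0,0],[0.01,0.0374,-0.002,0,0],[0.01,0.0374,-0.002,0,0],[0.01,0,0,0,0],[0.01,0,0,0,0],[0.01,0,0,0,0]]]' | python3 nudge.py ; python3 -c "
from fitall import *
go(.568,.1863,88.74,.045)"
```

```text
time: 27.37
tool_pos: [0.5675, 0.1852, 0.0964]
ee_rot: [-3.136, 0.003, 1.549]
wrist_force: [-0.2, -0.8, -1.8]
width: 0.0199
finger_force: 30.0
turn 0.000 then dx 0.0011 dy 0.0005 dz 0.0514; q6 at goal 0.34 t 27.4
```

```bash
echo '[[[0.01,0.001,0,0.03,0],[0.01,0,0,0.02,0],[0.01,0,0,0,0],[0.01,0,0,0,0],[0.01,0,0,0,0]]]' | python3 nudge.py ; python3 -c "
from fitall import *
go(.568,.1863,88.74,.045)"
```

```text
time: 27.78
tool_pos: [0.5696, 0.1857, 0.0498]
ee_rot: [-3.141, 0.001, 1.547]
wrist_force: [-0.4, 0.7, -1.3]
width: 0.0199
finger_force: 30.0
turn -0.002 then dx 0.0005 dy -0.0016 dz 0.0048; q6 at goal 0.34 t 27.8
```

```bash
echo '[[[0.01,0.0005,-0.0013,0.003,0],[0.01,0,0,0,0],[0.01,0,0,0,0],[0.01,0,0,0,0],[0.01,0,0,0,0]]]' | python3 nudge.py | grep pos; (echo '[[[0.01,0,0,0.003,0],[0.01,0,0,0.003,0],[0.01,0,0,0,0]]]' | python3 nudge.py;echo '[[[0.01,0,0,0.003,0],[0.01,0,0,0,0]]]' | python3 nudge.py;echo '[[[0.01,0,0,0.003,0],[0.01,0,0,0,0]]]' | python3 nudge.py)|grep -E "pos|force"
```

```text
tool_pos: [0.568, 0.1874, 0.0467]
tool_pos: [0.567, 0.1872, 0.0391]
wrist_force: [0.3, 0.0, -1.4]
finger_force: 30.0
tool_pos: [0.5666, 0.1874, 0.0375]
wrist_force: [-4.5, -0.5, 3.3]
finger_force: 30.0
tool_pos: [0.5662, 0.1875, 0.0336]
wrist_force: [-3.0, 0.5, -0.6]
finger_force: 30.0
```

```bash
(echo '[[[0.01,-0.0005,-0.001,0.002,0],[0.01,0,0,0.002,0],[0.01,0,0,0,0]]]' | python3 nudge.py;echo '[[[0.01,0,0,0.003,0],[0.01,0,0,0,0]]]' | python3 nudge.py;echo '[[[0.01,0,0,0.003,0],[0.01,0,0,0,0]]]' | python3 nudge.py;echo '[[[0.01,0,0,0.002,0],[0.01,0,0,0,0]]]' | python3 nudge.py)|grep -E "pos|force"
```

```text
tool_pos: [0.5655, 0.187, 0.0299]
wrist_force: [-5.8, 0.6, 1.9]
finger_force: 30.0
tool_pos: [0.5653, 0.1871, 0.0272]
wrist_force: [-6.6, -0.0, 3.8]
finger_force: 30.0
tool_pos: [0.5656, 0.1871, 0.0245]
wrist_force: [-5.2, 0.5, 4.2]
finger_force: 30.0
tool_pos: [0.5655, 0.1871, 0.0223]
wrist_force: [-4.8, 0.3, 4.5]
finger_force: 30.0
```

```bash
(echo '[[[0.01,0,-0.001,0.002,0],[0.01,0,0,0,0]]]' | python3 nudge.py;echo '[[[0.01,0,0,0.002,0],[0.01,0,0,0,0]]]' | python3 nudge.py;echo '[[[0.01,0,0,0.001,0],[0.01,0,0,0,0]]]' | python3 nudge.py;echo '[[[0.01,0,0,0.001,0],[0.01,0,0,0,0]]]' | python3 nudge.py)|grep -E "pos|force: \["
```

```text
tool_pos: [0.5653, 0.1871, 0.0206]
wrist_force: [-4.4, 1.3, 3.8]
tool_pos: [0.5654, 0.1871, 0.0186]
wrist_force: [-4.5, 0.1, 4.8]
tool_pos: [0.5654, 0.1871, 0.0177]
wrist_force: [-4.6, 0.1, 5.2]
tool_pos: [0.5655, 0.1871, 0.0173]
wrist_force: [-6.5, -0.0, 7.3]
```

```bash
(echo '[[[0.01,0,0,0.001,0],[0.04,0,0,0,0],[0.04,0,0,0,0],[0.04,0,0,0,0],[0.04,0,0,-0.03,0],[0.0,0,0,0,0],[0.0,0,0,0,0],[0,0,0,0,0],[0,0,0,0,0],[0,0,0,0,0],[0,0,0,0.005,0],[0,0,0,0.003,0],[0,0,0,0,0]]]' | python3 nudge.py;echo '[[[0,0,0,0.002,0],[0,0,0,0,0]]]' | python3 nudge.py;echo '[[[0,0,0,0.002,0],[0,0,0,0,0]]]' | python3 nudge.py;echo '[[[0,0,0,0.001,0],[0,0,0,0,0]]]' | python3 nudge.py)|grep -E "pos|force: \[|width"
```

```text
tool_pos: [0.5655, 0.1868, 0.0366]
wrist_force: [-0.3, 0.5, 0.3]
width: 0.0001
tool_pos: [0.5658, 0.1869, 0.0365]
wrist_force: [-2.2, -0.5, 7.1]
width: 0.0006
tool_pos: [0.5665, 0.1869, 0.0365]
wrist_force: [-4.1, -1.9, 12.6]
width: 0.0005
tool_pos: [0.5668, 0.1869, 0.0365]
wrist_force: [-5.4, -1.4, 15.7]
width: 0.0005
```

```bash
(echo '[[[0,0,0,0.002,0],[0,0,0,0.001,0],[0,0,0,0,0],[0,0,0,0,0]]]' | python3 nudge.py)|grep -E "pos|force: \["; echo '[[[0,0,0,-0.03,0],[0.07,0,0,-0.04,0],[0.07,0,0,-0.04,0],[0.07,0,0,0,0],[0.07,0,0,0,0]]]' | python3 nudge.py|grep pos
python3 - <<'E'
from fitall import *
s=robot.snapshot("top")
for n in ("clamp","drive","fork"): p,c=part(s,n); print(n,np.round(p[:2]*1e3,1),round(p[2]/D,2),round(c,3))
p,c=part(s,"bracket",(214,209),89,(196,194,236,232),.062); print(p*1e3,c)
E
```

```text
tool_pos: [0.5682, 0.1869, 0.0365]
wrist_force: [-6.7, -3.8, 24.8]
tool_pos: [0.5677, 0.1874, 0.1425]
clamp [ 426.1 -197.7] -156.99 0.071
drive [ 418.1 -347.8] 12.41 0.028
fork [ 494.  -444.1] -151.0 0.069
[ 567.05094669  184.25334703 1652.94951576] 2.816216431263133
```

```bash
echo '[[[0.07,0,0,0,0.1147],[0.07,0,0,0,0.1147],[0.07,0,0,0,0.1147],[0.07,0,0,0,0.1147],[0.07,0,0,0,0.1147],[0.07,0,0,0,0.1147],[0.07,0,0,0,0.1147],[0.07,0,0,0,0.1147],[0.07,0,0,0,0.1147],[0.07,0,0,0,0.1147],[0.07,0,0,0,0],[0.07,0,0,0,0]]]' | python3 nudge.py | head -3; python3 -c "
from fitall import *
go(*gp((.4261,-.1968),-157,(0,.011)),23,.0045)"
```

```text
time: 33.58
tool_pos: [0.5644, 0.1866, 0.1364]
ee_rot: [-3.141, 0.006, 0.404]
turn 0.003 then dx -0.2772 dy 0.3099 dz 0.1319; q6 at goal 0.72 t 33.6
```

```bash
echo '[[[0.07,-0.0277,0.031,0,0.003],[0.07,-0.0277,0.031,0,0],[0.07,-0.0277,0.031,0,0],[0.07,-0.0277,0.031,0,0],[0.07,-0.0277,0.031,0,0],[0.07,-0.0277,0.031,0,0],[0.07,-0.0277,0.031,0,0],[0.07,-0.0277,0.031,0,0],[0.07,-0.0277,0.031,0,0],[0.07,-0.0277,0.031,0,0],[0.07,0,0,0.03,0],[0.07,0,0,0.03,0],[0.07,0,0,0,0],[0.07,0,0,0,0],[0.07,0,0,0,0],[0.07,0,0,0,0]]]' | python3 nudge.py ; python3 -c "
from fitall import *
go(*gp((.4261,-.1968),-157,(0,.011)),23,.0045)"
```

```text
time: 34.92
tool_pos: [0.4322, -0.2065, 0.0815]
ee_rot: [3.139, -0.001, 0.4]
wrist_force: [-0.0, -0.2, -0.9]
width: 0.0706
finger_force: 0.0
turn -0.001 then dx -0.0018 dy -0.0003 dz 0.0770; q6 at goal 0.72 t 34.9
```

```bash
echo '[[[0.07,-0.002,0,0.03,0],[0.07,0,0,0.03,0],[0.07,0,0,0.012,0],[0.07,0,0,0.005,0],[0.07,0,0,0,0],[0.07,0,0,0,0],[0.07,0,0,0,0]]]' | python3 nudge.py |grep -E "pos|wrist"; echo '[[[0.03,0,0,0,0],[0.03,0,0,0,0],[0.03,0,0,0,0],[0.03,0,0,0,0],[0.03,0,0,0,0],[0.03,0,0,0,0],[0.03,0,0,0,0],[0.03,0,0,0,0]]]' | python3 nudge.py; echo '[[[0.03,0,0,-0.02,0],[0.03,0,0,-0.04,0],[0.03,0,0,-0.04,0],[0.03,0,0,0,-0.1147],[0.03,0,0,0,-0.1147],[0.03,0,0,0,-0.1147],[0.03,0,0,0,-0.1147],[0.03,0,0,0,-0.1147],[0.03,0,0,0,-0.1147],[0.03,0,0,0,-0.1147],[0.03,0,0,0,-0.1147],[0.03,0,0,0,-0.1147],[0.03,0,0,0,-0.1147],[0.03,0,0,0,0],[0.03,0,0,0,0],[0.03,0,0,0,0]]]' | python3 nudge.py; python3 -c "
from fitall import *
go(*gp((.4651,.1879),-91.26,(0,.011)),88.74,.08)"
```

```text
tool_pos: [0.4306, -0.208, 0.0047]
wrist_force: [0.2, -0.3, -0.4]
time: 36.17
tool_pos: [0.429, -0.2073, 0.0029]
ee_rot: [3.141, 0.001, 0.398]
wrist_force: [-1.0, -0.6, 3.9]
width: 0.0457
finger_force: 30.0
time: 37.5
tool_pos: [0.4287, -0.2069, 0.1019]
ee_rot: [-3.14, 0.0, 1.543]
wrist_force: [-0.1, -0.1, -2.0]
width: 0.0458
finger_force: 30.0
turn -0.006 then dx 0.3955 dy 0.0387 dz 0.0219; q6 at goal 0.40 t 37.5
```

```bash
echo '[[[0.03,0.0394,0.0038,0,-0.006],[0.03,0.0394,0.0038,0,0],[0.03,0.0394,0.0038,0,0],[0.03,0.0394,0.0038,0,0],[0.03,0.0394,0.0038,0,0],[0.03,0.0394,0.0038,0,0],[0.03,0.0394,0.0038,0,0],[0.03,0.0394,0.0038,0,0],[0.03,0.0394,0.0038,0,0],[0.03,0.0394,0.0038,0,0],[0.03,0,0,0.03,0],[0.03,0,0,0.02,0],[0.03,0,0,0,0],[0.03,0,0,0,0],[0.03,0,0,0,0],[0.03,0,0,0,0],[0.03,0,0,0,0],[0.03,0,0,0,0]]]' | python3 nudge.py ; python3 -c "
from fitall import *
go(*gp((.4651,.1879),-91.26,(.0014,.011)),88.74,.045)"
```

```text
time: 39.0
tool_pos: [0.4758, 0.1859, 0.0537]
ee_rot: [3.14, -0.0, 1.55]
wrist_force: [-0.8, -0.3, -1.5]
width: 0.0456
finger_force: 30.0
turn 0.002 then dx 0.0004 dy 0.0003 dz 0.0087; q6 at goal 0.39 t 39.0
```

```bash
(echo '[[[0.03,0,0,0.005,0],[0.03,0,0,0.003,0],[0.03,0,0,0,0],[0.03,0,0,0,0]]]' | python3 nudge.py;echo '[[[0.03,0,0,0.003,0],[0.03,0,0,0,0]]]' | python3 nudge.py;echo '[[[0.03,0,0,0.003,0],[0.03,0,0,0,0]]]' | python3 nudge.py;echo '[[[0.03,0,0,0.003,0],[0.03,0,0,0,0]]]' | python3 nudge.py)|grep -E "pos|force: \["
```

```text
tool_pos: [0.4743, 0.1859, 0.0436]
wrist_force: [-0.2, 0.2, -2.2]
tool_pos: [0.4744, 0.186, 0.0406]
wrist_force: [-0.9, 0.2, -1.6]
tool_pos: [0.4743, 0.186, 0.0375]
wrist_force: [-0.6, -0.3, -2.2]
tool_pos: [0.4746, 0.1862, 0.0347]
wrist_force: [0.3, 0.5, -1.8]
```

```bash
(echo '[[[0.03,0,0,0.003,0],[0.03,0,0,0.003,0],[0.03,0,0,0,0]]]' | python3 nudge.py;echo '[[[0.03,0,0,0.003,0],[0.03,0,0,0,0]]]' | python3 nudge.py;echo '[[[0.03,0,0,0.003,0],[0.03,0,0,0,0]]]' | python3 nudge.py;echo '[[[0.03,0,0,0.002,0],[0.03,0,0,0,0]]]' | python3 nudge.py;echo '[[[0.03,0,0,0.001,0],[0.03,0,0,0.001,0],[0.03,0,0,0,0]]]' | python3 nudge.py)|grep -E "pos|force: \["
```

```text
tool_pos: [0.4757, 0.1867, 0.0305]
wrist_force: [0.4, 0.6, 3.2]
tool_pos: [0.4761, 0.1866, 0.0279]
wrist_force: [-0.5, 0.2, 5.7]
tool_pos: [0.4761, 0.1866, 0.0248]
wrist_force: [-0.5, 1.0, 3.9]
tool_pos: [0.4761, 0.1867, 0.0228]
wrist_force: [-0.5, 0.5, 5.4]
tool_pos: [0.4761, 0.1867, 0.021]
wrist_force: [-1.3, 1.3, 4.8]
```

```bash
(echo '[[[0.03,0,0,0.002,0],[0.03,0,0,0,0]]]' | python3 nudge.py;echo '[[[0.03,0,0,0.002,0],[0.03,0,0,0,0]]]' | python3 nudge.py;echo '[[[0.03,0,0,0.003,0],[0.03,0,0,0.002,0],[0.03,0,0,0,0]]]' | python3 nudge.py)|grep -E "pos|force: \["; echo '[[[0.07,0,0,-0.003,0],[0.07,0,0,0,0],[0.07,0,0,0,0],[0.07,0,0,0,0],[0.07,0,0,-0.04,0],[0.07,0,0,-0.04,0],[0.07,0,0,-0.04,0],[0.07,0,0,0,0.125],[0.07,0,0,0,0.125],[0.07,0,0,0,0.125],[0.07,0,0,0,0.125],[0.07,0,0,0,0.125],[0.07,0,0,0,0.125],[0.07,0,0,0,0.125],[0.07,0,0,0,0.125],[0.07,0,0,0,0.125],[0.07,0,0,0,0.125],[0.07,0,0,0,0.096],[0.07,0,0,0,0]]]' | python3 nudge.py|grep -E 'pos|rot|width'
python3 - <<'E'
from fitall import *
s=robot.snapshot("top")
for n in ("drive","fork"): p,c=part(s,n); print(n,np.round(p[:2]*1e3,1),round(p[2]/D,2),round(c,3))
go(*gp((.4184,-.3470),11.9,(.004,0)),11.9,.0045)
E
```

```text
tool_pos: [0.4761, 0.1868, 0.0209]
wrist_force: [-4.0, 0.4, 13.3]
tool_pos: [0.4761, 0.1868, 0.0209]
wrist_force: [-7.5, -1.1, 22.2]
tool_pos: [0.4763, 0.1871, 0.0195]
wrist_force: [-14.8, -1.6, 38.3]
tool_pos: [0.4747, 0.1858, 0.1322]
ee_rot: [3.141, 0.002, 0.204]
width: 0.0702
drive [ 418.5 -347.3] 10.79 0.036
fork [ 493.6 -444.3] -150.05 0.082
turn -0.000 then dx -0.1609 dy 0.5098 dz 0.1278; q6 at goal 0.68 t 43.0
```

```bash
echo '[[[0.07,-0.0124,0.0392,0,0],[0.07,-0.0124,0.0392,0,0],[0.07,-0.0124,0.0392,0,0],[0.07,-0.0124,0.0392,0,0],[0.07,-0.0124,0.0392,0,0],[0.07,-0.0124,0.0392,0,0],[0.07,-0.0124,0.0392,0,0],[0.07,-0.0124,0.0392,0,0],[0.07,-0.0124,0.0392,0,0],[0.07,-0.0124,0.0392,0,0],[0.07,-0.0124,0.0392,0,0],[0.07,-0.0124,0.0392,0,0],[0.07,-0.0124,0.0392,0,0],[0.07,0,0,0.03,0],[0.07,0,0,0.03,0],[0.07,0,0,0,0],[0.07,0,0,0,0],[0.07,0,0,0,0],[0.07,0,0,0,0]]]' | python3 nudge.py ; python3 -c "
from fitall import *
go(*gp((.4185,-.3467),11.4,(.004,0)),11.4,.0045)"
```

```text
time: 44.63
tool_pos: [0.4223, -0.3464, 0.076]
ee_rot: [3.138, -0.001, 0.207]
wrist_force: [0.3, 0.5, 0.0]
width: 0.0698
finger_force: 0.0
turn 0.008 then dx 0.0003 dy -0.0004 dz 0.0715; q6 at goal 0.69 t 44.6
```

```bash
echo '[[[0.07,0,0,0.03,0.008],[0.07,0,0,0.025,0],[0.07,0,0,0.012,0],[0.07,0,0,0.003,0],[0.07,0,0,0,0],[0.07,0,0,0,0],[0.07,0,0,0,0],[0.07,0,0,0,0],[0.07,0,0,0,0]]]' | python3 nudge.py |grep -E "pos|wrist"; echo '[[[0.02,0,0,0,0],[0.02,0,0,0,0],[0.02,0,0,0,0],[0.02,0,0,0,0],[0.02,0,0,0,0],[0.02,0,0,0,0],[0.02,0,0,0,0],[0.02,0,0,0,0]]]' | python3 nudge.py; echo '[[[0.02,0,0,-0.02,0],[0.02,0,0,-0.04,0],[0.02,0,0,-0.04,0],[0.02,0,0,0,-0.1225],[0.02,0,0,0,-0.1225],[0.02,0,0,0,-0.1225],[0.02,0,0,0,-0.1225],[0.02,0,0,0,-0.1225],[0.02,0,0,0,-0.1225],[0.02,0,0,0,-0.1225],[0.02,0,0,0,-0.1225],[0.02,0,0,0,-0.1225],[0.02,0,0,0,-0.1225],[0.02,0,0,0,-0.1225],[0.02,0,0,0,0],[0.02,0,0,0,0],[0.02,0,0,0,0]]]' | python3 nudge.py; python3 -c "
from fitall import *
go(*gp((.5468,.0402),88.74,(.004,0)),88.74,.05)"
```

```text
tool_pos: [0.4216, -0.3465, 0.0049]
wrist_force: [-0.4, 1.0, -0.2]
time: 46.05
tool_pos: [0.4209, -0.3459, 0.0036]
ee_rot: [3.141, 0.001, 0.197]
wrist_force: [-0.1, -0.5, -0.8]
width: 0.0315
finger_force: 29.9
time: 47.47
tool_pos: [0.4208, -0.3455, 0.1032]
ee_rot: [-3.14, 0.0, 1.542]
wrist_force: [0.5, -0.2, -1.3]
width: 0.0317
finger_force: 29.9
turn -0.006 then dx 0.3924 dy 0.1175 dz 0.0532; q6 at goal 0.10 t 47.5
```

```bash
echo '[[[0.02,0.0391,0.01175,0,-0.006],[0.02,0.0391,0.01175,0,0],[0.02,0.0391,0.01175,0,0],[0.02,0.0391,0.01175,0,0],[0.02,0.0391,0.01175,0,0],[0.02,0.0391,0.01175,0,0],[0.02,0.0391,0.01175,0,0],[0.02,0.0391,0.01175,0,0],[0.02,0.0391,0.01175,0,0],[0.02,0.0391,0.01175,0,0],[0.02,0,0,0.03,0],[0.02,0,0,0.02,0],[0.02,0,0,0,0],[0.02,0,0,0,0],[0.02,0,0,0,0],[0.02,0,0,0,0],[0.02,0,0,0,0],[0.02,0,0,0,0]]]' | python3 nudge.py ; python3 -c "
from fitall import *
go(*gp((.5468,.0402),88.74,(.0025,0)),88.74,.045)"
```

```text
time: 48.97
tool_pos: [0.5473, 0.0423, 0.0548]
ee_rot: [3.14, 0.001, 1.55]
wrist_force: [-1.1, 0.7, -2.1]
width: 0.0318
finger_force: 29.9
turn 0.001 then dx 0.0004 dy -0.0005 dz 0.0098; q6 at goal 0.10 t 49.0
```

```bash
(echo '[[[0.02,0,0,0.005,0],[0.02,0,0,0.003,0],[0.02,0,0,0,0],[0.02,0,0,0,0]]]' | python3 nudge.py;echo '[[[0.02,0,0,0.003,0],[0.02,0,0,0,0]]]' | python3 nudge.py;echo '[[[0.02,0,0,0.003,0],[0.02,0,0,0,0]]]' | python3 nudge.py;echo '[[[0.02,0,0,0.003,0],[0.02,0,0,0,0]]]' | python3 nudge.py)|grep -E "pos|force: \["
```

```text
tool_pos: [0.5459, 0.0427, 0.0446]
wrist_force: [0.1, 0.1, -2.4]
tool_pos: [0.546, 0.0428, 0.0416]
wrist_force: [-0.2, 0.3, -1.6]
tool_pos: [0.546, 0.0428, 0.0386]
wrist_force: [-0.3, 0.3, -2.6]
tool_pos: [0.546, 0.0428, 0.0356]
wrist_force: [0.7, 0.1, -2.1]
```

```bash
(echo '[[[0.02,0,0,0.003,0],[0.02,0,0,0.003,0],[0.02,0,0,0,0]]]' | python3 nudge.py;echo '[[[0.02,0,0,0.003,0],[0.02,0,0,0,0]]]' | python3 nudge.py;echo '[[[0.02,0,0,0.003,0],[0.02,0,0,0,0]]]' | python3 nudge.py;echo '[[[0.02,0,0,0.002,0],[0.02,0,0,0,0]]]' | python3 nudge.py;echo '[[[0.02,0,0,0.002,0],[0.02,0,0,0.001,0],[0.02,0,0,0,0]]]' | python3 nudge.py;echo '[[[0.02,0,0,0.002,0],[0.02,0,0,0,0]]]' | python3 nudge.py)|grep -E "pos|force: \[|finger"
```

```text
tool_pos: [0.546, 0.0428, 0.0308]
wrist_force: [-3.1, 0.2, 2.6]
finger_force: 29.9
tool_pos: [0.546, 0.0429, 0.0281]
wrist_force: [-4.2, -0.4, 4.1]
finger_force: 29.9
tool_pos: [0.546, 0.0428, 0.0248]
wrist_force: [-3.0, -0.7, 3.9]
finger_force: 29.9
tool_pos: [0.5461, 0.0428, 0.0226]
wrist_force: [-3.3, 0.0, 3.7]
finger_force: 29.9
tool_pos: [0.5464, 0.0429, 0.0213]
wrist_force: [-5.2, -0.1, 10.7]
finger_force: 29.9
tool_pos: [0.5466, 0.0429, 0.0212]
wrist_force: [-9.9, 0.1, 19.0]
finger_force: 30.0
```

```bash
echo '[[[0.06,0,0,-0.002,0],[0.06,0,0,0,0],[0.06,0,0,0,0],[0.06,0,0,0,0],[0.06,0,0,-0.04,0],[0.06,0,0,-0.04,0],[0.07,0,0,-0.04,0],[0.07,0,0,0,0.1145],[0.07,0,0,0,0.1145],[0.07,0,0,0,0.1145],[0.07,0,0,0,0.1145],[0.07,0,0,0,0.1145],[0.07,0,0,0,0.1145],[0.07,0,0,0,0.1145],[0.07,0,0,0,0.1145],[0.07,0,0,0,0.1145],[0.07,0,0,0,0]]]' | python3 nudge.py|grep -E 'pos|rot|width'
python3 - <<'E'
from fitall import *
s=robot.snapshot("top")
for n in ("fork",): p,c=part(s,n); print(n,np.round(p[:2]*1e3,1),round(p[2]/D,2),round(c,3))
go(*gp((.4939,-.4434),-150.3,(-.005,0)),29.7,.0045)
E
```

```text
tool_pos: [0.5465, 0.0428, 0.1384]
ee_rot: [-3.141, 0.002, 0.519]
width: 0.07
fork [ 493.9 -444. ] -150.0 0.119
turn 0.004 then dx -0.2815 dy 0.3963 dz 0.1340; q6 at goal 0.33 t 52.4
```

```bash
echo '[[[0.07,-0.0217,0.0305,0,0.004],[0.07,-0.0217,0.0305,0,0],[0.07,-0.0217,0.0305,0,0],[0.07,-0.0217,0.0305,0,0],[0.07,-0.0217,0.0305,0,0],[0.07,-0.0217,0.0305,0,0],[0.07,-0.0217,0.0305,0,0],[0.07,-0.0217,0.0305,0,0],[0.07,-0.0217,0.0305,0,0],[0.07,-0.0217,0.0305,0,0],[0.07,-0.0217,0.0305,0,0],[0.07,-0.0217,0.0305,0,0],[0.07,-0.0217,0.0305,0,0],[0.07,0,0,0.03,0],[0.07,0,0,0.03,0],[0.07,0,0,0,0],[0.07,0,0,0,0],[0.07,0,0,0,0],[0.07,0,0,0,0]]]' | python3 nudge.py ; python3 -c "
from fitall import *
go(*gp((.4939,-.4434),-150.1,(-.005,0)),29.9,.0045)"
```

```text
time: 54.02
tool_pos: [0.4984, -0.442, 0.0824]
ee_rot: [3.137, -0.0, 0.518]
wrist_force: [-0.4, -0.4, 0.1]
width: 0.0699
finger_force: 0.0
turn -0.004 then dx 0.0004 dy -0.0010 dz 0.0779; q6 at goal 0.32 t 54.0
```

```bash
echo '[[[0.07,0.001,-0.001,0.03,-0.004],[0.07,0,0,0.03,0],[0.07,0,0,0.013,0],[0.07,0,0,0.003,0],[0.07,0,0,0,0],[0.07,0,0,0,0],[0.07,0,0,0,0],[0.07,0,0,0,0],[0.07,0,0,0,0]]]' | python3 nudge.py |grep -E "pos|wrist"; echo '[[[0.03,0,0,0,0],[0.03,0,0,0,0],[0.03,0,0,0,0],[0.03,0,0,0,0],[0.03,0,0,0,0],[0.03,0,0,0,0],[0.03,0,0,0,0],[0.03,0,0,0,0]]]' | python3 nudge.py; echo '[[[0.03,0,0,-0.02,0],[0.03,0,0,-0.04,0],[0.03,0,0,-0.04,0],[0.03,0,0,0,0.109],[0.03,0,0,0,0.109],[0.03,0,0,0,0.109],[0.03,0,0,0,0.109],[0.03,0,0,0,0.109],[0.03,0,0,0,0],[0.03,0,0,0,0],[0.03,0,0,0,0]]]' | python3 nudge.py; python3 -c "
from fitall import *
print(gp((.4939,-.4434),-150.1,(-.005,0)))
go(*gp((.4737,.0540),178.74,(-.005,0)),-1.26,.05)"
```

```text
tool_pos: [0.4981, -0.4408, 0.0053]
wrist_force: [-0.5, -0.6, 0.2]
time: 55.43
tool_pos: [0.4973, -0.44, 0.0036]
ee_rot: [3.141, 0.001, 0.52]
wrist_force: [-0.6, -0.0, -0.2]
width: 0.046
finger_force: 30.0
time: 56.35
tool_pos: [0.4973, -0.4397, 0.1031]
ee_rot: [3.142, 0.001, -0.022]
wrist_force: [0.8, 0.2, -1.9]
width: 0.0457
finger_force: 30.0
(np.float64(0.49823448374467805), np.float64(-0.4409075613012309))
turn -0.000 then dx -0.0294 dy -0.4931 dz 0.0531; q6 at goal 1.70 t 56.4
```

```bash
echo '[[[0.03,-0.0023,-0.03793,0,0],[0.03,-0.0023,-0.03793,0,0],[0.03,-0.0023,-0.03793,0,0],[0.03,-0.0023,-0.03793,0,0],[0.03,-0.0023,-0.03793,0,0],[0.03,-0.0023,-0.03793,0,0],[0.03,-0.0023,-0.03793,0,0],[0.03,-0.0023,-0.03793,0,0],[0.03,-0.0023,-0.03793,0,0],[0.03,-0.0023,-0.03793,0,0],[0.03,-0.0023,-0.03793,0,0],[0.03,-0.0023,-0.03793,0,0],[0.03,-0.0023,-0.03793,0,0],[0.03,0,0,0.03,0],[0.03,0,0,0.02,0],[0.03,0,0,0,0],[0.03,0,0,0,0],[0.03,0,0,0,0],[0.03,0,0,0,0],[0.03,0,0,0,0]]]' | python3 nudge.py ; python3 -c "
from fitall import *
go(*gp((.4737,.0540),178.74,(-.005,0)),-1.26,.045)"
```

```text
time: 58.02
tool_pos: [0.481, 0.0532, 0.055]
ee_rot: [3.141, -0.002, -0.025]
wrist_force: [0.2, -0.3, -1.3]
width: 0.0459
finger_force: 30.0
turn -0.003 then dx -0.0023 dy -0.0006 dz 0.0100; q6 at goal 1.70 t 58.0
```

```bash
(echo '[[[0.03,-0.001,-0.0005,0.004,-0.003],[0.03,0,0,0.003,0],[0.03,0,0,0,0],[0.03,0,0,0,0],[0.03,0,0,0,0]]]' | python3 nudge.py)|grep -E "pos|force: \["; python3 -c "
from fitall import *
go(*gp((.4737,.0540),178.74,(-.005,0)),-1.26,.045)"
```

```text
tool_pos: [0.4786, 0.0542, 0.0462]
wrist_force: [-0.5, -0.4, -1.9]
turn 0.000 then dx 0.0001 dy 0.0003 dz 0.0012; q6 at goal 1.70 t 58.4
```

```bash
(echo '[[[0.03,0,0,0.003,0],[0.03,0,0,0.002,0],[0.03,0,0,0,0]]]' | python3 nudge.py;echo '[[[0.03,0,0,0.003,0],[0.03,0,0,0,0]]]' | python3 nudge.py;echo '[[[0.03,0,0,0.003,0],[0.03,0,0,0,0]]]' | python3 nudge.py;echo '[[[0.03,0,0,0.003,0],[0.03,0,0,0,0]]]' | python3 nudge.py)|grep -E "pos|force: \["
```

```text
tool_pos: [0.4781, 0.0543, 0.0406]
wrist_force: [-0.3, 0.6, -2.3]
tool_pos: [0.4781, 0.0542, 0.0376]
wrist_force: [0.3, 0.6, -2.4]
tool_pos: [0.4785, 0.054, 0.0348]
wrist_force: [-1.0, 0.3, -1.8]
tool_pos: [0.4788, 0.0536, 0.0325]
wrist_force: [-0.7, -2.4, 0.2]
```

```bash
(echo '[[[0.03,0,0,0.003,0],[0.03,0,0,0,0]]]' | python3 nudge.py;echo '[[[0.03,0,0,0.003,0],[0.03,0,0,0,0]]]' | python3 nudge.py;echo '[[[0.03,0,0,0.002,0],[0.03,0,0,0.001,0],[0.03,0,0,0,0]]]' | python3 nudge.py;echo '[[[0.03,0,0,0.002,0],[0.03,0,0,0,0]]]' | python3 nudge.py;echo '[[[0.03,0,0,0.001,0],[0.03,0,0,0.001,0],[0.03,0,0,0,0]]]' | python3 nudge.py;echo '[[[0.03,0,0,0.003,0],[0.03,0,0,0,0]]]' | python3 nudge.py)|grep -E "pos|force: \[|finger"
```

```text
tool_pos: [0.4789, 0.0537, 0.0308]
wrist_force: [-3.7, -2.6, 6.8]
finger_force: 30.0
tool_pos: [0.4789, 0.0538, 0.0279]
wrist_force: [-3.0, -1.4, 6.3]
finger_force: 30.0
tool_pos: [0.4789, 0.0538, 0.0247]
wrist_force: [-3.8, -2.9, 6.4]
finger_force: 30.0
tool_pos: [0.4789, 0.0537, 0.0226]
wrist_force: [-2.4, -2.4, 6.7]
finger_force: 30.0
tool_pos: [0.4789, 0.0538, 0.0215]
wrist_force: [-5.4, -3.6, 9.3]
finger_force: 30.0
tool_pos: [0.479, 0.0537, 0.0214]
wrist_force: [-11.4, -2.4, 24.0]
finger_force: 30.0
```

```bash
echo '[[[0.06,0,0,-0.002,0],[0.06,0,0,0,0],[0.06,0,0,0,0],[0.06,0,0,0,0],[0.06,0,0,-0.04,0],[0.06,0,0,-0.04,0],[0.07,0,0,-0.04,0],[0.07,0,0.04,0,0],[0.07,0,0.04,0,0],[0.07,-0.01,0.04,0,0],[0.07,-0.01,0.04,0,0],[0.07,-0.01,0.04,0,0],[0.07,-0.01,0.04,0,0],[0.07,-0.01,0.04,0,0],[0.07,-0.01,0.04,0,0],[0.07,-0.01,0.04,0,0],[0.07,-0.01,0.04,0,0],[0.07,-0.01,0.04,0,0],[0.07,-0.01,0.03,0,0],[0.07,0,0,0,0]]]' | python3 nudge.py
python3 - <<'E'
from fitall import *
s=robot.snapshot("top"); g=s["color"].astype(float).mean(2)
pts=[]
for u in list(range(206,224,3))+list(range(262,286,4)):
    col=g[160:178,u]; k=[i for i in range(17) if col[i]>140>=col[i+1]]
    if k: i=k[-1]; pts.append((u,160+i+(col[i]-140)/(col[i]-col[i+1])))
W=back(s,pts,.024); print("bar",np.round((.0216*W[:,1]+.6955-W[:,0])*1e3,1))
T=dict(bracket=(.5663,.1915,88.74),clamp=(.4651,.1879,-91.26),drive=(.5465,.0402,88.74),fork=(.4737,.054,178.74))
for n,t in T.items():
    uv=proj(s,[[t[0],t[1],.062]])[0]; w=(int(uv[0])-26,int(uv[1])-24,int(uv[0])+26,int(uv[1])+24)
    M=biggest(white(s,80,160)>.5,w); M=cv2.morphologyEx(M.astype(np.uint8),cv2.MORPH_CLOSE,np.ones((3,3),np.uint8))
    for z in(.062,):
        p,c=fit(s,M,POLY[n],z,[t[0],t[1],t[2]*D],w); print(n,"fit-target mm",np.round((p[:2]-t[:2])*1e3,1),round(p[2]/D-t[2],2),"resid",round(c,3))
# anything changed on bench outside case/arm
a=cv2.imread("pics/top0.png").astype(float).mean(2); d=(np.abs(g-a)>25).astype(np.uint8)
d=cv2.morphologyEx(d,cv2.MORPH_OPEN,np.ones((3,3),np.uint8)); n,l,st,ce=cv2.connectedComponentsWithStats(d)
print(st[1:].tolist()); cv2.imwrite("pics/end.png",s["color"])
E
```

```text
time: 62.02
tool_pos: [0.3659, -0.4184, 0.1369]
ee_rot: [3.14, 0.003, -0.028]
wrist_force: [0.0, 0.6, 0.1]
width: 0.0699
finger_force: 0.0
bar [24.1 24.  23.8 23.7 23.7 23.9 23.8 24.  24.6 24.7 24.5 25. ]
bracket fit-target mm [1.4 0.3] -0.64 resid 0.009
clamp fit-target mm [ 1.7 -1.5] -2.0 resid 0.048
drive fit-target mm [ 1.7 -1.3] 0.32 resid 0.015
fork fit-target mm [ 1.2 -1.2] -0.4 resid 0.042
[[202, 160, 86, 21, 837], [224, 171, 18, 11, 129], [201, 177, 22, 6, 70], [212, 181, 36, 22, 504], [206, 185, 5, 3, 15], [202, 186, 3, 3, 9], [361, 199, 3, 3, 9], [345, 201, 15, 25, 165], [351, 200, 3, 3, 9], [362, 203, 6, 8, 36], [197, 205, 32, 22, 354], [372, 207, 5, 3, 15], [262, 211, 22, 14, 255], [257, 217, 383, 263, 51933], [123, 223, 26, 37, 275], [112, 237, 13, 17, 134], [201, 236, 25, 20, 348], [259, 236, 19, 22, 322], [122, 251, 3, 3, 9], [374, 259, 6, 4, 18], [230, 289, 34, 32, 611], [211, 290, 16, 7, 70], [183, 296, 53, 184, 4463], [564, 379, 8, 5, 31], [549, 381, 8, 6, 27], [287, 395, 12, 13, 101], [295, 420, 3, 3, 9], [228, 423, 3, 3, 9], [250, 422, 29, 43, 760], [284, 441, 4, 3, 12], [262, 455, 28, 25, 213], [230, 475, 3, 3, 9]]
```

All four parts sit home, confirmed by contact heights. The bar fit hints at up to 0.7 mm at its right end, so I'll give that end one gentle confirming push with closed fingers.

```bash
echo '[[[0,0.0214,-0.035,0,0],[0,0.0214,-0.035,0,0],[0,0.0214,-0.035,0,0],[0,0.0214,-0.035,0,0],[0,0.0214,-0.035,0,0],[0,0.0214,-0.035,0,0],[0,0.0214,-0.035,0,0],[0,0.0214,-0.035,0,0],[0,0.0214,-0.035,0,0],[0,0.0214,-0.035,0,0],[0,0.0214,-0.035,0,0],[0,0.0214,-0.035,0,0],[0,0.0214,-0.035,0,0.005],[0,0,0,0,0],[0,0,0,0,0],[0,0,0,0,0]]]' | python3 nudge.py; python3 -c "
from fitall import *
go(.644,.035,-1.3,-.009)"
```

```text
time: 63.4
tool_pos: [0.6557, 0.0364, 0.1374]
ee_rot: [3.141, 0.003, -0.025]
wrist_force: [0.2, 0.4, 0.2]
width: 0.0001
finger_force: 0.0
turn -0.002 then dx -0.0117 dy 0.0017 dz 0.1464; q6 at goal 1.65 t 63.4
```

```bash
(echo '[[[0,-0.012,0.001,0,0],[0,0,0,0.04,0],[0,0,0,0.04,0],[0,0,0,0.04,0],[0,0,0,0.02,0],[0,0,0,0.006,0],[0,0,0,0,0],[0,0,0,0,0],[0,0.004,0,0,0],[0,0.004,0,0,0],[0,0.003,0,0,0],[0,0,0,0,0]]]' | python3 nudge.py;echo '[[[0,0.002,0,0,0],[0,0.002,0,0,0],[0,0,0,0,0]]]' | python3 nudge.py;echo '[[[0,0.002,0,0,0],[0,0,0,0,0]]]' | python3 nudge.py;echo '[[[0,0.001,0,0,0],[0,0,0,0,0]]]' | python3 nudge.py)|grep -E "pos|force: \["
```

```text
tool_pos: [0.6572, 0.0343, -0.0062]
wrist_force: [-0.3, 1.1, -0.2]
tool_pos: [0.6597, 0.0344, -0.0079]
wrist_force: [-0.2, -0.1, -0.5]
tool_pos: [0.6601, 0.0343, -0.008]
wrist_force: [-4.3, 0.2, 2.6]
tool_pos: [0.6601, 0.0343, -0.008]
wrist_force: [-7.5, 0.1, 3.6]
```

```bash
(echo '[[[0,0.002,0,0,0],[0,0.002,0,0,0],[0,0,0,0,0],[0,0,0,0,0]]]' | python3 nudge.py;echo '[[[0,-0.012,0,0,0],[0,-0.01,0,0,0],[0,0,0,-0.04,0],[0,0,0,-0.04,0],[0,0,0,-0.04,0],[0,0,0,-0.03,0],[0,0,0.04,0,0],[0,-0.01,0.04,0,0],[0,-0.02,0.04,0,0],[0,-0.02,0.04,0,0],[0,-0.02,0.04,0,0],[0,-0.02,0.04,0,0],[0,-0.02,0.04,0,0],[0,-0.02,0.04,0,0],[0,-0.02,0.04,0,0],[0,0,0,0,0],[0,0,0,0,0]]]' | python3 nudge.py)|grep -E "pos|force: \["
python3 - <<'E'
from fitall import *
s=robot.snapshot("top"); g=s["color"].astype(float).mean(2)
pts=[]
for u in list(range(206,224,3))+list(range(262,286,4)):
    col=g[160:178,u]; k=[i for i in range(17) if col[i]>140>=col[i+1]]
    if k: i=k[-1]; pts.append((u,160+i+(col[i]-140)/(col[i]-col[i+1])))
W=back(s,pts,.024); print("bar",np.round((.0231*W[:,1]+.6953-W[:,0])*1e3,1))
for v in range(156,172): print(v,g[v,[204,210,276,282]].astype(int).tolist())
# joybox still: front edge
F=[]
for u in range(233,252,2):
    col=g[180:210,u]; k=[i for i in range(29) if col[i]>130>=col[i+1]]; i=k[-1]; F.append((u,180+i+(col[i]-130)/(col[i]-col[i+1])))
print(np.round(back(s,F,.053)[:,0]*1e3,1))
E
```

```text
tool_pos: [0.66, 0.0343, -0.008]
wrist_force: [-17.1, -0.8, 10.1]
tool_pos: [0.4943, -0.3045, 0.1424]
wrist_force: [0.9, 1.6, -0.5]
bar [24.2 24.1 24.  23.9 23.8 24.3 23.8 24.  24.6 24.6 24.5 25. ]
156 [27, 26, 82, 95]
157 [193, 191, 40, 55]
158 [187, 186, 93, 52]
159 [182, 180, 184, 179]
160 [190, 191, 198, 201]
161 [192, 189, 175, 171]
162 [207, 205, 189, 187]
163 [96, 101, 204, 202]
164 [68, 70, 161, 188]
165 [60, 65, 96, 101]
166 [194, 159, 70, 24]
167 [199, 195, 119, 73]
168 [210, 209, 187, 180]
169 [93, 101, 205, 202]
170 [83, 84, 179, 207]
171 [106, 104, 107, 127]Traceback (most recent call last):
  File "<stdin>", line 12, in <module>
IndexError: list index out of range
```

Run:
```python
from fitall import *
s=robot.snapshot("top"); g=s["color"].astype(float).mean(2)
for v in (181,184,190,197,199,201): print(v,g[v,226:262:2].astype(int).tolist())
e=cv2.imread("pics/end.png").astype(float).mean(2); print(np.abs(g-e)[172:200,228:258].max(), np.abs(g-e)[200:262,195:290].max())
```

```text
181 [195, 195, 196, 195, 195, 198, 191, 185, 204, 196, 203, 83, 105, 104, 105, 101, 103, 100]
184 [194, 195, 195, 194, 195, 194, 195, 195, 195, 196, 202, 83, 102, 105, 107, 107, 101, 105]
190 [195, 198, 29, 44, 47, 35, 58, 205, 195, 196, 201, 84, 104, 105, 103, 101, 102, 111]
197 [196, 195, 204, 78, 26, 28, 183, 199, 195, 196, 183, 84, 100, 109, 112, 107, 105, 96]
199 [196, 196, 197, 203, 189, 205, 198, 197, 194, 197, 176, 85, 105, 102, 108, 105, 101, 100]
201 [146, 163, 166, 169, 189, 191, 196, 200, 200, 204, 131, 75, 84, 81, 79, 78, 112, 103]
6.333333333333314 6.333333333333343
```

Run:
```python
from fitall import *
s=robot.snapshot("top"); g=s["color"].astype(float).mean(2)
def edge(P): return np.array(P)
F=[];L=[];R=[]
for u in range(224,247,2):
    col=g[192:212,u]; k=[i for i in range(19) if col[i]>130>=col[i+1]]
    if k: i=k[-1]; F.append((u,192+i+(col[i]-130)/(col[i]-col[i+1])))
for v in range(173,200,3):
    r=g[v,205:262]; k=[i for i in range(56) if r[i]<140<=r[i+1]]; m=[i for i in range(56) if r[i]>=140>r[i+1]]
    i=k[0]; L.append((205+i+(140-r[i])/(r[i+1]-r[i]),v)); i=m[-1]; R.append((205+i+(r[i]-140)/(r[i]-r[i+1]),v))
for n,P in(("F",F),("L",L),("R",R)):
    W=back(s,P,.053); print(n,np.round(P,1).tolist()); print(np.round(W[:,:2]*1e3,1).tolist())
for v in range(166,174): print(v,g[v,216:256:2].astype(int).tolist())
print("foam rear at y .14:", .0217*.14+.5867,"bar front",.0231*.14+.6953-.024)
```

```text
F [[224.0, 208.2], [226.0, 201.2], [228.0, 201.4], [230.0, 201.5], [232.0, 201.5], [234.0, 201.7], [236.0, 201.8], [238.0, 201.9], [240.0, 202.0], [242.0, 202.0], [244.0, 202.0], [246.0, 201.0]]
[[571.0, 164.3], [588.6, 159.5], [588.1, 154.5], [588.0, 149.5], [587.9, 144.5], [587.4, 139.5], [587.2, 134.5], [587.0, 129.5], [586.8, 124.6], [586.8, 119.6], [586.8, 114.6], [589.3, 109.6]]
L [[223.3, 173.0], [223.4, 176.0], [223.3, 179.0], [223.3, 182.0], [223.3, 185.0], [223.0, 188.0], [222.8, 191.0], [222.8, 194.0], [222.3, 197.0]]
[[659.6, 166.6], [652.0, 166.5], [644.4, 166.6], [636.9, 166.6], [629.4, 166.6], [621.8, 167.3], [614.3, 167.7], [606.7, 167.6], [599.2, 168.7]]
R [[246.7, 173.0], [246.6, 176.0], [246.5, 179.0], [246.5, 182.0], [246.5, 185.0], [246.4, 188.0], [246.4, 191.0], [246.4, 194.0], [246.4, 197.0]]
[[659.7, 108.4], [652.2, 108.4], [644.6, 108.7], [637.0, 108.8], [629.5, 108.7], [621.9, 108.7], [614.4, 108.7], [606.9, 108.6], [599.3, 108.7]]
166 [159, 159, 111, 125, 122, 124, 123, 116, 92, 92, 91, 90, 90, 88, 44, 63, 62, 62, 63, 67]
167 [196, 196, 190, 192, 193, 193, 192, 191, 188, 187, 187, 188, 187, 187, 185, 185, 184, 184, 183, 136]
168 [205, 205, 204, 206, 203, 203, 202, 205, 205, 203, 202, 200, 200, 201, 204, 203, 203, 202, 205, 190]
169 [115, 119, 134, 145, 159, 166, 171, 175, 173, 183, 207, 207, 208, 208, 207, 209, 209, 210, 209, 210]
170 [80, 83, 86, 92, 91, 93, 99, 102, 101, 107, 116, 115, 114, 115, 117, 111, 110, 115, 116, 125]
171 [98, 98, 93, 100, 43, 61, 58, 42, 40, 37, 30, 50, 84, 73, 74, 64, 73, 76, 75, 82]
172 [100, 100, 95, 94, 193, 188, 187, 184, 183, 181, 178, 177, 178, 175, 170, 163, 102, 107, 103, 101]
173 [107, 105, 100, 89, 212, 201, 202, 201, 202, 201, 203, 209, 205, 199, 198, 200, 98, 107, 110, 106]
foam rear at y .14: 0.589738 bar front 0.674534
```

The joybox was knocked during the run: it now sits about 20 mm left and 5 mm forward, against the foam. I'll regrip it, recentre it in the bay and confirm floor contact.

```bash
python3 -c "
from fitall import *
go(.6255,.1384,-1.26,-.0015)"
```

```text
turn -0.003 then dx 0.1200 dy -0.4425 dz 0.1440; q6 at goal 1.81 t 66.9
```

```bash
echo '[[[0.09,0.01,-0.0369,0,-0.003],[0.09,0.01,-0.0369,0,0],[0.09,0.01,-0.0369,0,0],[0.09,0.01,-0.0369,0,0],[0.09,0.01,-0.0369,0,0],[0.09,0.01,-0.0369,0,0],[0.09,0.01,-0.0369,0,0],[0.09,0.01,-0.0369,0,0],[0.09,0.01,-0.0369,0,0],[0.09,0.01,-0.0369,0,0],[0.09,0.01,-0.0369,0,0],[0.09,0.01,-0.0366,0,0],[0.09,0,0,0.02,0],[0.09,0,0,0,0],[0.09,0,0,0,0],[0.09,0,0,0,0],[0.09,0,0,0,0]]]' | python3 nudge.py; python3 -c "
from fitall import *
go(.6255,.1384,-1.26,-.0015)"
```

```text
time: 68.3
tool_pos: [0.6258, 0.1368, 0.1233]
ee_rot: [3.141, -0.001, -0.024]
wrist_force: [0.0, -0.2, -0.0]
width: 0.09
finger_force: 0.0
turn -0.002 then dx -0.0004 dy -0.0016 dz 0.1248; q6 at goal 1.81 t 68.3
```

```bash
(echo '[[[0.09,0,-0.001,0.035,0],[0.09,0,0,0.035,0],[0.09,0,0,0.03,0],[0.09,0,0,0.016,0],[0.09,0,0,0.006,0],[0.09,0,0,0,0],[0.09,0,0,0,0],[0.09,0,0,0,0]]]' | python3 nudge.py; echo '[[[0.05,0,0,0,0],[0.05,0,0,0,0],[0.05,0,0,0,0],[0.05,0,0,0,0],[0.05,0,0,0,0],[0.05,0,0,0,0],[0.05,0,0,0,0]]]' | python3 nudge.py; echo '[[[0.05,0,0,-0.003,0],[0.05,0,0,-0.003,0],[0.05,0,0,0,0],[0.05,0,0,0,0]]]' | python3 nudge.py)|grep -E "pos|force|width"
```

```text
tool_pos: [0.6275, 0.1381, 0.003]
wrist_force: [0.3, 0.9, 0.2]
width: 0.0898
finger_force: 0.0
tool_pos: [0.6257, 0.1386, 0.0005]
wrist_force: [0.1, 1.2, 1.2]
width: 0.0598
finger_force: 30.0
tool_pos: [0.6256, 0.1379, 0.0061]
wrist_force: [1.1, 0.1, -1.6]
width: 0.0598
finger_force: 30.0
```

Now move 4.5 mm back to the middle and lower until contact; the floor is expected near reading 0.0005.

```bash
(echo '[[[0.05,0.0025,0,0,0],[0.05,0.002,0,0,0],[0.05,0,0,0,0],[0.05,0,0,0,0]]]' | python3 nudge.py;echo '[[[0.05,0,0,0.003,0],[0.05,0,0,0.001,0],[0.05,0,0,0,0],[0.05,0,0,0,0]]]' | python3 nudge.py;echo '[[[0.05,0,0,0.001,0],[0.05,0,0,0,0]]]' | python3 nudge.py;echo '[[[0.05,0,0,0.001,0],[0.05,0,0,0,0]]]' | python3 nudge.py)|grep -E "pos|force: \["
```

```text
tool_pos: [0.6295, 0.138, 0.0056]
wrist_force: [-1.0, -0.1, -1.9]
tool_pos: [0.6296, 0.1381, 0.0017]
wrist_force: [0.1, 0.4, -2.8]
tool_pos: [0.6299, 0.1381, 0.001]
wrist_force: [-1.1, -0.0, -3.1]
tool_pos: [0.6302, 0.1381, 0.0005]
wrist_force: [-0.3, -0.1, -0.8]
```

```bash
echo '[[[0.05,0,0,0.0005,0],[0.09,0,0,0,0],[0.09,0,0,0,0],[0.09,0,0,0,0],[0.09,0,0,0,0],[0.09,0,0,-0.04,0],[0.09,0,0,-0.04,0],[0.09,0,0,-0.04,0],[0.09,0,0,-0.04,0],[0.09,0,0.04,0,0],[0.09,0,0.04,0,0],[0.09,-0.02,0.04,0,0],[0.09,-0.02,0.04,0,0],[0.09,-0.02,0.04,0,0],[0.09,-0.02,0.04,0,0],[0.09,-0.02,0.04,0,0],[0.09,-0.02,0.04,0,0],[0.09,-0.02,0.04,0,0],[0.09,-0.02,0.04,0,0],[0.09,0,0,0,0]]]' | python3 nudge.py | head -2; echo '[[[0.09,0,0.04,0,0],[0.09,0,0.03,0,0],[0.09,0,0,0,0],[0.09,0,0,0,0],[0.09,0,0,0,0]]]' | python3 nudge.py | head -2
python3 - <<'E'
from fitall import *
s=robot.snapshot("top"); g=s["color"].astype(float).mean(2); e=cv2.imread("pics/end.png").astype(float).mean(2)
F=[]
for u in range(226,247,3):
    col=g[192:212,u]; k=[i for i in range(19) if col[i]>130>=col[i+1]]
    if k: i=k[-1]; F.append((u,192+i+(col[i]-130)/(col[i]-col[i+1])))
print("joy front",np.round(back(s,F,.053)[:,:2]*1e3,1).tolist())
d=np.abs(g-e); print("foam diff",d[205:262,195:290].max(),"bar diff",d[158:169,200:222].max(),d[158:172,255:292].max())
for n in("drive","fork"):
    pass
E
```

```text
time: 72.55
tool_pos: [0.4687, -0.2427, 0.1601]
time: 72.97
tool_pos: [0.4707, -0.3055, 0.1599]
joy front [[592.6, 159.5], [592.0, 152.0], [591.8, 144.5], [591.7, 137.1], [591.7, 129.6], [591.9, 122.1], [591.5, 114.6]]
foam diff 6.0 bar diff 5.0 5.333333333333343
```

The box is centred again, and the bar and foam parts are unchanged. I'm handing in.

```bash
python3 -c "
from bench import robot
print(robot.close_job())"
```

```text
the job is handed in; nothing more can be done
None
```

The job is handed in at about 73 s of the 210 s allowed: the bar is flush against the rail, the joystick box stands upright in the bay (re-centred after a knock), and the bracket, clamp, drive and fork are pressed home; the offset block was not on the bench.

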